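Load the seed-order carousel by colour and shut the stock drawer

ROBOT

A 7-joint arm with a two-finger parallel gripper is mounted at the origin on the work surface. World frame = base frame: x ahead of the robot, y to its left, z up, the work surface at z = 0. Lengths are in m, angles in rad, forces in N, time in s.
With the tool pointing down it reaches from about 0.4 to 0.925 m from the base axis. Payload 5.6 kg.
Tool frame: the origin (TCP) lies on the centre line of the jaws, within the pads' length; the fingertips stand 11 mm ahead of it and the grasp point (between the pads) lies 8 mm behind it; z points along the fingers, y is the line along which they close (so a half turn about z gives the same grasp; the last joint's range is limited). The gripper opens to 85 mm and grips with 20 to 120 N. Pads are 22 mm wide; open, the fingers measure 114 mm over their backs; the gripper's body (76 mm by 85 mm) begins 54 mm behind the grasp point. The pads swing forward as they close: fully open they stand 13 mm farther back than shut.
Start: joints at [1.143, 0.468, -0.012, 1.603, 0.006, 1.071, -0.056], TCP at [0.244, -0.602, 0.242] pointing down, gripper open.
Joint ranges: [-2.53, 2.53], [-0.31, 2.02], [-1.57, 1.55], [0.28, 2.44], [-1.29, 4.43], [0.15, 1.84], [-2.92, 2.92]. Speed limits (rad/s): [2.57, 2.57, 3.14, 3.14, 3.14, 3.14, 3.14].

INTERFACE

Orientations are given as a rotation vector (axis times angle).
In Python, from cell import readout, snapshot, camera_info, env gives the robot as it stands. The module is installed in compiled form; this text tells all that it offers.
- The arm moves only by the tool apply_moves, never from a script. Its argument "targets" is a list of rows, each a list of 3 entries, a list of its own where there are three numbers: the opening, from 0 (shut) to 1 (fully open), then the shift along the tool's x, y, z in m, then the turn, a rotation vector about the tool's x, y, z in rad. A call has 1 to 5 rows; each row shifts and turns the commanded pose from where the row before left it, along the tool's axes as they then stand; what a row does not reach is not made up. A row lasts 1/10 s, in which the tool goes at most 50 mm and 8.59 degrees, less where a joint would pass 70% of its speed; a pose out of reach is approached as far as the arm can. A call with a gripper value outside its range is refused whole. The fingers move at their own pace and stop on an object; "force" is the grip in N (left out, the last holds). Time passes only in rows, so rows that do not move let the fingers close. It gives the time, the measured TCP pose, the force, the opening and the grip force at its end, in the units of the state.
- readout.state(): the state, without advancing time (a new reading comes with each control period).
- snapshot(name): name is "side" or "top"; returns (picture, depth): 420x560x3 uint8, blue, green, red; 420x560 float32, m along the optical axis (not along the pixel's ray), 0 where there is no reading.
- camera_info(name): a dict with "fx", "fy", "cx", "cy" (pixels), "distortion" ([k1, k2, p1, p2, k3] as OpenCV has them; the pictures are not rectified), "position" and "attitude" of the camera in the world. Camera axes: x right, y up, looking along -z (the intrinsics and any distortion apply to the point x, -y, -z); pixel columns grow to the right and rows downward; lengths in m; the calibration is good to about 2 mm. A picture is of the moment at which its call begins. camera_info takes no time and is no camera call.
- env.job_done(): hands the job in; it is judged then, once.
The state is a dict: "clock": time; "joints": joint angles; "joint_velocities": joint speeds; "joint_efforts": joint torques, N m; "ee_pos": TCP position; "ee_rot": TCP orientation; "wrist_force": force on the tool from outside, world axes, zero at the start; "ft_torque": the same for the moment, N m; "width": opening from 0.0 (shut) to 1.0 (fully open); "grip_force": force on a finger pad.
Only numpy, scipy, OpenCV 4.12 (cv2) and the standard library are available. Lean on these libraries where they do the work, as an engineer would, in place of code of your own. Each camera call takes 0.05 s, during which the arm holds its last target. There are 200 camera calls.

TASK

Turn the carousel until its blue bay clicks in at the red pointer and put every blue seed tin from the drawer into the blue bay; only then turn it on until the yellow bay clicks in at the pointer and put every yellow tin into the yellow bay. Finally turn the carousel back to its middle detent and push the drawer fully shut, in either order, with the red tin still in it. Leave the jar, the cup and the marker alone.

Things in the scene. Friction and masses are not known exactly. Their poses are not given: they have to be found in the camera images.
- carousel: order carousel: a fixed grey round base (radius 150 mm, 12 mm high) with a red pointer on the robot's side, reaching 207 mm from the centre along its -x. Origin on the axis at bench level. On it turns a wooden disc (radius 145 mm, top at 25 mm) with two open-topped bays, parallel, on either side of the axis, and a black knob on a post.
- axis (a point): the vertical turning axis of the disc, at the height of the disc's top, 25 mm above the bench
- disc (a joint): angle of the disc (rad), counter-clockwise from above, end stops at +-1.72. Spring detents at -1.571 (yellow bay at the red pointer), 0 (middle: knob over the pointer, a bay either side) and +1.571 (blue bay at the pointer). Let go within 0.5 rad of a detent it draws itself in; turning over the humps between takes about 3 N at the knob. Starts at the middle.
- knob (a point): centre of the black knob that turns the disc: upright cylinder, 28 mm in diameter, 36 mm tall (top 18 mm above this point), on a 12 mm post, 120 mm from the axis; this point is 131 mm above the bench. The disc's x axis points from the knob to the axis. Bays and tins are all lower than the knob.
- blue_bay (a point): centre of the floor of the blue bay, 60 mm from the axis, 25 mm above the bench: inside 180 mm long (this point's x) by 66 mm wide (y), walls 4 mm thick and 28 mm high, open above. Takes three tins in a row along x.
- yellow_bay (a point): centre of the floor of the yellow bay, on the other side of the axis, the same size, axes as the blue bay
- cabinet: low white stock cabinet with a wooden top, 280 mm deep (x), 350 mm wide (y), 94 mm high, fixed; origin at the centre of its underside, its front faces -x
- drawer (a joint): how far the cabinet's only drawer stands open (m): 0 fully shut, 0.215 at its end stop; it slides out along the cabinet's -x, stays where it is left, takes a few newtons. It starts open, and the tins stand in it.
- drawer_floor (a point): middle of the drawer's floor (upper face, 12 mm above the bench). The front part, with the tins, runs from x = -125 to +70 mm of this point and 152 mm to either side (y); behind it a cross divider 6 mm thick, then an empty back part. The cabinet front is at x = +(joint drawer - 125 mm). Sides and divider stand 32 mm above the floor; the front panel is 12 mm thick, its top 82 mm above the bench
- drawer_handle (a point): middle of the drawer's dark bar handle, 110 mm long along y, 35 mm in front of the drawer's front panel, 60 mm above the bench; pushing it towards the cabinet shuts the drawer
- red1: red seed tin, 48 x 48 mm, 58 mm tall, white with a red lid and red dots, about 0.1 kg; starts standing in the drawer. Origin at its centre (29 mm above its underside), z up through the lid. It stays in the drawer.
- jar: amber glass jar with a white cap, radius 32 mm, 100 mm tall, behind the carousel; not part of the job; origin under its centre
- pot: terracotta cup, rim radius 38 mm, 85 mm tall, to the right of the carousel; not part of the job; origin under its centre
- marker: black marker pen with a green cap, 120 mm long along x, 14 mm thick, lying to the right of the carousel; not part of the job; origin under its middle
- blue1: blue seed tin, 48 x 48 mm, 58 mm tall, white with a blue lid and blue dots, about 0.1 kg; starts standing in the drawer. Origin at its centre (29 mm above its underside), z up through the lid. May be absent (None from the start).
- blue2: blue seed tin, 48 x 48 mm, 58 mm tall, white with a blue lid and blue dots, about 0.1 kg; starts standing in the drawer. Origin at its centre (29 mm above its underside), z up through the lid. May be absent (None from the start).
- blue3: blue seed tin, 48 x 48 mm, 58 mm tall, white with a blue lid and blue dots, about 0.1 kg; starts standing in the drawer. Origin at its centre (29 mm above its underside), z up through the lid. May be absent (None from the start).
- yellow1: yellow seed tin, 48 x 48 mm, 58 mm tall, white with a yellow lid and yellow dots, about 0.1 kg; starts standing in the drawer. Origin at its centre (29 mm above its underside), z up through the lid. May be absent (None from the start).
- yellow2: yellow seed tin, 48 x 48 mm, 58 mm tall, white with a yellow lid and yellow dots, about 0.1 kg; starts standing in the drawer. Origin at its centre (29 mm above its underside), z up through the lid. May be absent (None from the start).
Not all that is in view belongs to the job. What is shaped like the blue3 but green or turquoise is not meant.

How it is judged:
On the way, in this order (a step that is already met when the one before it is completed fails the run):
1. the blue bay is at the pointer, on its detent (value of joint disc between 1.4708 and 1.6708 rad), for 0.2 s.
2. all blue tins lie in the blue bay, let go, with that bay at the pointer (all of step 1 and x of blue1 in the frame of blue_bay between -0.085 and 0.085 m and y of blue1 in the frame of blue_bay between -0.032 and 0.032 m and z of blue1 in the frame of blue_bay between 0.01 and 0.048 m and x of blue2 in the frame of blue_bay between -0.085 and 0.085 m and y of blue2 in the frame of blue_bay between -0.032 and 0.032 m and z of blue2 in the frame of blue_bay between 0.01 and 0.048 m and x of blue3 in the frame of blue_bay between -0.085 and 0.085 m and y of blue3 in the frame of blue_bay between -0.032 and 0.032 m and z of blue3 in the frame of blue_bay between 0.01 and 0.048 m and contact force between each of blue1, blue2, blue3 and the fingers below 0.3 N), for 0.2 s.
3. the yellow bay is at the pointer, on its detent (value of joint disc between -1.6708 and -1.4708 rad), for 0.2 s.
4. all yellow tins lie in the yellow bay, let go, with that bay at the pointer (all of step 3 and x of yellow1 in the frame of yellow_bay between -0.085 and 0.085 m and y of yellow1 in the frame of yellow_bay between -0.032 and 0.032 m and z of yellow1 in the frame of yellow_bay between 0.01 and 0.048 m and x of yellow2 in the frame of yellow_bay between -0.085 and 0.085 m and y of yellow2 in the frame of yellow_bay between -0.032 and 0.032 m and z of yellow2 in the frame of yellow_bay between 0.01 and 0.048 m and contact force between each of yellow1, yellow2 and the fingers below 0.3 N), for 0.2 s.
At the end, for the whole second after the job is handed in: the carousel is at rest on its middle detent (within 0.1 rad), every blue tin is in the blue bay and every yellow tin in the yellow bay, down between the walls and at rest (standing or on its side), the drawer is shut to within 10 mm with the red tin in it (value of joint disc between -0.1 and 0.1 rad and value of joint drawer below 0.01 m and velocity of joint disc between -0.05 and 0.05 rad/s and x of blue1 in the frame of blue_bay between -0.085 and 0.085 m and y of blue1 in the frame of blue_bay between -0.032 and 0.032 m and z of blue1 in the frame of blue_bay between 0.01 and 0.048 m and x of blue2 in the frame of blue_bay between -0.085 and 0.085 m and y of blue2 in the frame of blue_bay between -0.032 and 0.032 m and z of blue2 in the frame of blue_bay between 0.01 and 0.048 m and x of blue3 in the frame of blue_bay between -0.085 and 0.085 m and y of blue3 in the frame of blue_bay between -0.032 and 0.032 m and z of blue3 in the frame of blue_bay between 0.01 and 0.048 m and x of yellow1 in the frame of yellow_bay between -0.085 and 0.085 m and y of yellow1 in the frame of yellow_bay between -0.032 and 0.032 m and z of yellow1 in the frame of yellow_bay between 0.01 and 0.048 m and x of yellow2 in the frame of yellow_bay between -0.085 and 0.085 m and y of yellow2 in the frame of yellow_bay between -0.032 and 0.032 m and z of yellow2 in the frame of yellow_bay between 0.01 and 0.048 m and x of red1 in the frame of drawer_floor between -0.125 and 0.125 m and y of red1 in the frame of drawer_floor between -0.155 and 0.155 m and z of red1 in the frame of drawer_floor between 0.01 and 0.045 m and linear speed of each of blue1, blue2, blue3, yellow1, yellow2, red1 below 0.03 m/s); the robot touches nothing.
It fails at once if the jar is pushed away or knocked over (distance of jar from where it was at the start of the episode above 0.03 m or angle between jar's own z axis and vertical above 0.5 rad).
It fails at once if the cup is pushed away or knocked over (distance of pot from where it was at the start of the episode above 0.03 m or angle between pot's own z axis and vertical above 0.5 rad).
It fails at once if the marker is pushed away or knocked over (distance of marker from where it was at the start of the episode above 0.03 m or angle between marker's own z axis and vertical above 0.5 rad).
Of blue1, blue2, blue3 only 2 to 3 are there at a start; the rules pass over those that are not, and their reading is None.
Of yellow1, yellow2 only 1 to 2 are there at a start; the rules pass over those that are not, and their reading is None.
At some moment in a run one of blue1, blue2, blue3, yellow1, yellow2 may be knocked a few centimetres aside while the robot is not near it.
Once in a run the grip may slacken for a moment while it holds something.
It also fails if it takes over 210 s, if anything falls off the work surface, if the arm or the gripper's body presses on something with over 40 N, if the wrist force passes 120 N, or if a joint passes its speed limit or range.

## Working session

There is one attempt and no reset: what is moved stays moved. The work goes in short steps, Python scripts to look and compute and a tool call to move; the robot and the scene stay as the last step left them, time stands still between calls to the robot, and variables do not carry over. Pictures are saved under pics/ and viewed, at most 14 in all, crops included, and the job is handed in when it is done.

Besides the shell and the picture viewer there is one more tool, called by a JSON object that holds its "method" and its "body", one argument or row to a line. apply_moves: Moves the arm, as the interface text tells. Its arguments: {"type":"object","properties":{"targets":{"type":"array","items":{"type":"array"}},"force":{"type":"number"}},"required":["targets"]}

```bash
mkdir -p pics
cat > h.py <<'E'
import numpy as np, cv2
from scipy.spatial.transform import Rotation as R
from cell import readout, snapshot, camera_info, env
def cam(n):
    c=camera_info(n); a=np.array(c["attitude"],float)
    Rm = a if a.shape==(3,3) else (R.from_rotvec(a).as_matrix() if a.size==3 else R.from_quat(a).as_matrix())
    K=np.array([[c["fx"],0,c["cx"]],[0,c["fy"],c["cy"]],[0,0,1.]])
    return K,np.array(c["distortion"],float),Rm,np.array(c["position"],float)
def ray(n,uv):
    K,d,Rm,p=cam(n)
    q=cv2.undistortPoints(np.array(uv,float).reshape(-1,1,2),K,d).reshape(-1,2)
    return p,np.c_[q[:,0],-q[:,1],-np.ones(len(q))]@Rm.T
def atz(n,uv,z):
    p,r=ray(n,uv); return p+r*((z-p[2])/r[:,2])[:,None]
def atd(n,uv,D):
    p,r=ray(n,uv); d=np.array([D[int(v),int(u)] for u,v in np.array(uv).reshape(-1,2)]); return p+r*d[:,None]
E
python3 - <<'E'
from h import *
s=readout.state(); print(s)
for n in("side","top"):
    print(n,camera_info(n)); I,D=snapshot(n); cv2.imwrite(f"pics/{n}0.png",I); np.save(f"{n}0.npy",D)
E
```

```text
{'clock': 0.0, 'joints': array([ 1.14301383,  0.46835509, -0.01161356,  1.60363998,  0.0060126 ,
        1.07140074, -0.05627437]), 'joint_velocities': array([ 0.00067195, -0.00107224, -0.00195767, -0.00125347, -0.00086653,
       -0.00195386,  0.00014785]), 'joint_efforts': array([ 2.95736818e-04, -5.32378542e+01,  2.11296952e-02, -2.51307428e+01,
        1.12402107e-02,  7.72963132e-03,  4.39225104e-06]), 'ee_pos': array([ 0.24371792, -0.60199054,  0.24134588]), 'ee_rot': array([-3.08196138e+00, -6.00331968e-01,  7.29979679e-04]), 'wrist_force': array([ 0.20718075, -1.2608541 , -0.07084617]), 'ft_torque': array([0.01498579, 0.00784542, 0.03824775]), 'grip_force': 0.0, 'width': 1.004590492544268}
side {'fx': 471.9981068261031, 'fy': 471.9981068261031, 'cx': 274.326524059828, 'cy': 208.54900099979713, 'distortion': array([-0.09302651,  0.        ,  0.        ,  0.        ,  0.        ]), 'position': array([-0.00555509,  0.52110694,  0.95959482]), 'attitude': array([ 0.31233582, -0.8771384 , -2.3114709 ])}
top {'fx': 382.8426030749995, 'fy': 382.8426030749995, 'cx': 278.0199711621944, 'cy': 207.81112151174122, 'distortion': array([-0.08122508,  0.        ,  0.        ,  0.        ,  0.        ]), 'position': array([ 0.34939415, -0.08133769,  1.04910473]), 'attitude': array([ 0.13271156, -0.13006813, -1.54014762])}
```

View pics/top0.png

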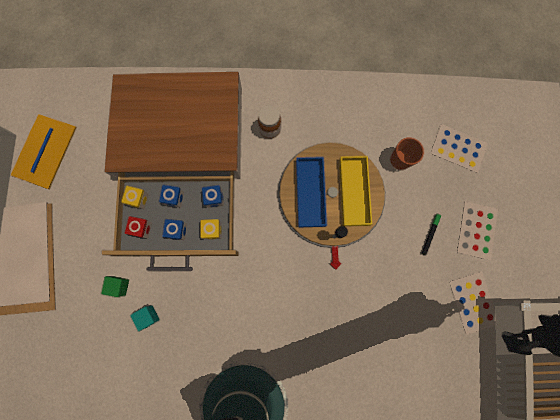

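View pics/side0.png

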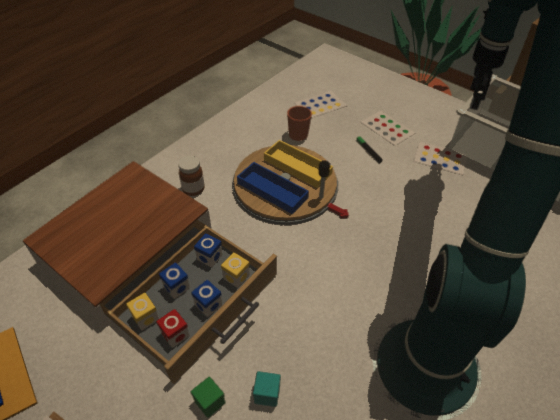

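The tins: yellow (132,196) and (209,228), blue (171,195), (212,195) and (173,229), red (136,227). The green (115,287) and turquoise (145,317) look-alikes lie outside the drawer and aren't wanted. Carousel axis is near (332,192), knob near (341,232).

```bash
cat >> h.py <<'E'
def cloud(n,D):
    v,u=np.nonzero(D>0); P=np.zeros(D.shape+(3,)); 
    P[v,u]=atd(n,np.c_[u,v],D); return P
def lids(I,zlo=.058,zhi=.082,z=.070,n="top",D=None):
    H=cv2.cvtColor(I,cv2.COLOR_BGR2HSV); out=[]
    P=cloud(n,D)
    for c,lo,hi in(("blue",100,125),("yellow",18,32),("red",-1,8)):
        h=H[...,0].astype(int); h=np.where((h>172),0,h)
        m=((h>=lo)&(h<=hi)&(H[...,1]>110)&(H[...,2]>60)&(P[...,2]>zlo)&(P[...,2]<zhi)).astype(np.uint8)
        m=cv2.morphologyEx(m,cv2.MORPH_CLOSE,np.ones((3,3)))
        k,_,st,ce=cv2.connectedComponentsWithStats(m)
        for i in range(1,k):
            if st[i,4]<80: continue
            v,u=np.nonzero(cv2.connectedComponents(m)[1]==i)
            w=atz(n,np.c_[u,v],z)[:,:2]; r=cv2.minAreaRect((w*1000).astype(np.float32))
            out.append((c,ce[i].round(0),st[i,4],np.round(r[0],1),np.round(r[1],1),round(r[2],1),np.median(P[v,u,2]).round(3)))
    return out
E
python3 - <<'E'
from h import *
I=cv2.imread("pics/top0.png");D=np.load("top0.npy")
for o in lids(I,D=D): print(*o)
J=cv2.imread("pics/side0.png");DJ=np.load("side0.npy")
for o in lids(J,D=DJ,n="side"): print("side",*o)
P=cloud("top",D)
print("knobpts z .14-.16"); m=(P[...,2]>.13)&(P[...,2]<.16)&(P[...,0]>.35)&(P[...,0]<.7)&(P[...,1]<0.05)&(P[...,1]>-.4)
v,u=np.nonzero(m);print(len(u),P[m].mean(0),P[m].min(0),P[m].max(0),u.mean(),v.mean())
# disc: top points z~.025
m=(abs(P[...,2]-.025)<.006)&(P[...,0]>.3)&(P[...,0]<.8)&(P[...,1]<.1)&(P[...,1]>-.35)
m=cv2.morphologyEx(m.astype(np.uint8),cv2.MORPH_OPEN,np.ones((3,3)))
v,u=np.nonzero(m); h=cv2.convexHull(np.c_[u,v].astype(np.int32)).reshape(-1,2); print("disc",cv2.minEnclosingCircle((atz("top",h,.025)[:,:2]*1000).astype(np.float32)))
print("pointer tip etc",atz("top",[(336,269),(332,192)],[.012,.025][0]))
# drawer: front panel, cabinet front, corners
print("frontpanel top corners",atz("top",[(104,252),(237,252),(237,256)],.082))
print("cab front",atz("top",[(107,172),(239,177)],.094))
print("handle",atz("top",[(149,268),(191,268)],.066))
a=cv2.resize(I[165:280,95:345],None,fx=3.2,fy=3.2,interpolation=cv2.INTER_CUBIC);cv2.imwrite("pics/c1.png",a)
E
```

```text
blue [169. 195.] 189 [542.9 208.9] [48.8 46.7] 83.2 0.07
blue [211. 195.] 246 [545.4  98. ] [47.4 47.3] 9.8 0.07
blue [173. 229.] 278 [453.9 194.8] [47.  46.9] 85.6 0.069
yellow [132. 196.] 318 [536.9 308.1] [50.6 45.7] 77.5 0.069
yellow [210. 228.] 350 [457.9  96.5] [47.4 46.8] 2.9 0.07
red [414. 145.] 86 [ 692.5 -441.2] [67.1 35.2] 40.5 0.07
red [136. 226.] 346 [456.8 292.3] [51.1 47.8] 80.6 0.069
side blue [207. 243.] 223 [546.6 100.9] [46.5 45. ] 9.9 0.07
side blue [173. 275.] 195 [544.5 213.2] [44.1 45.8] 84.0 0.069
side blue [206. 293.] 224 [454.5 197.4] [45.4 45.5] 86.0 0.069
side yellow [235. 265.] 429 [455.  103.6] [52.5 52.5] 2.8 0.069
side yellow [141. 307.] 486 [535.4 314.2] [49.2 54.3] 79.7 0.07
side red [171. 323.] 479 [457.2 297.3] [48.5 48.2] 80.9 0.07
knobpts z .14-.16
121 [ 0.45006973 -0.22823138  0.14691715] [ 0.43691835 -0.2428916   0.13109852] [ 0.46508625 -0.21587765  0.15248964] 340.8595041322314 231.1900826446281
disc ((570.4591064453125, -223.10597229003906), 144.7863311767578)
pointer tip etc [[ 0.36271533 -0.23732741  0.012     ]
 [ 0.57361508 -0.22562246  0.012     ]]
frontpanel top corners [[0.38675046 0.36458331 0.082     ]
 [0.39773815 0.02273712 0.082     ]
 [0.38771985 0.02231137 0.082     ]]
cab front [[0.59432783 0.37240166 0.094     ]
 [0.58884211 0.02479118 0.094     ]]
handle [[0.35062498 0.24923162 0.066     ]
 [0.35432699 0.14042708 0.066     ]]
```

View pics/c1.png

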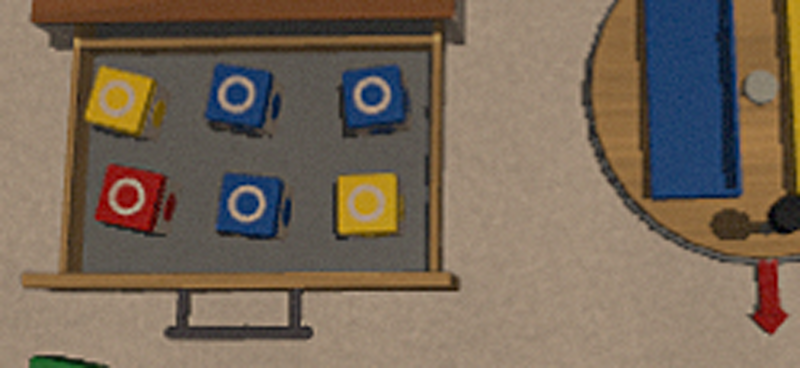

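The close crop confirms the choice: blue lids at crop (240,97), (373,97) and (249,205), yellow at (120,100) and (367,204), red at (130,198). Lid heights (0.070) and sizes (about 47 mm) match the description. Next I'll plan the knob grip and the blue turn.

```bash
cat > plan.py <<'E'
from h import *
import json
C=np.array([.570,-.223]); Y0=np.radians(3.2)   # carousel axis, yaw
def yawof(rv):
    m=R.from_rotvec(rv).as_matrix(); return np.arctan2(m[1,0],m[0,0])
def plan(wps,start=None,smax=.045,tmax=.14):
    """wps: (x,y,z,yaw deg,open,rows min). prints rows in calls of 5"""
    if start is None:
        s=readout.state(); start=[*s["ee_pos"],yawof(s["ee_rot"])]
    x=np.array(start,float); rows=[]
    for w in wps:
        t=np.array([*w[:3],np.radians(w[3])]); op=w[4]; n=w[5] if len(w)>5 else 1
        n=max(n,int(np.ceil(np.linalg.norm(t[:3]-x[:3])/smax)),int(np.ceil(abs(t[3]-x[3])/tmax)))
        x0=x.copy()
        for i in range(1,n+1):
            g=x0+(t-x0)*i/n; d=g-x; c,s_=np.cos(x[3]),np.sin(x[3])
            l=np.round([c*d[0]+s_*d[1], s_*d[0]-c*d[1], -d[2]],3); r=round(-d[3],2)
            x=x+[c*l[0]+s_*l[1], s_*l[0]-c*l[1], -l[2], -r]
            rows.append([op,[float(v)+0 for v in l],[0,0,float(r)+0]])
    for i in range(0,len(rows),5): print(json.dumps(rows[i:i+5]).replace(" ",""))
    print("end",np.round(x,3)); return x
def arc(a0,a1,z,op,n,lag=0,yaw0=None,yaw1=None):
    """knob arc, disc angles deg"""
    out=[]
    for i in range(1,n+1):
        a=np.radians(a0+(a1-a0)*i/n)+Y0; p=C-.12*np.array([np.cos(a),np.sin(a)])
        yw=np.degrees(a) if yaw0 is None else yaw0+(yaw1-yaw0)*i/n
        out.append((p[0],p[1],z,yw,op,1))
    return out
E
python3 - <<'E'
from plan import *
x=plan([(.450,-.2295,.25,3.2,1),(.450,-.2295,.122,3.2,1)])
print("arc");plan(arc(0,88,.122,.2,14),start=[.450,-.2295,.122,np.radians(3.2)])
E
```

```text
[[1,[0.033,-0.027,-0.001],[0,0,0.03]],[1,[0.032,-0.028,-0.001],[0,0,0.04]],[1,[0.032,-0.029,-0.001],[0,0,0.03]],[1,[0.03,-0.03,0.0],[0,0,0.03]],[1,[0.029,-0.03,-0.001],[0,0,0.03]]]
[[1,[0.029,-0.032,-0.001],[0,0,0.04]],[1,[0.027,-0.033,-0.001],[0,0,0.03]],[1,[0.026,-0.034,-0.001],[0,0,0.03]],[1,[0.025,-0.034,-0.001],[0,0,0.04]],[1,[0.024,-0.035,-0.001],[0,0,0.03]]]
[[1,[0.0,0.0,0.043],[0,0,0.0]],[1,[0.0,0.0,0.043],[0,0,0.0]],[1,[0.0,0.0,0.042],[0,0,0.0]]]
end [ 0.45  -0.23   0.122  0.055]
arc
[[0.2,[0.001,0.013,0.0],[0,0,-0.11]],[0.2,[0.001,0.013,0.0],[0,0,-0.11]],[0.2,[0.0,0.014,0.0],[0,0,-0.11]],[0.2,[0.001,0.013,0.0],[0,0,-0.11]],[0.2,[0.001,0.013,0.0],[0,0,-0.11]]]
[[0.2,[0.0,0.013,0.0],[0,0,-0.11]],[0.2,[0.001,0.013,0.0],[0,0,-0.11]],[0.2,[0.001,0.013,0.0],[0,0,-0.11]],[0.2,[0.0,0.013,0.0],[0,0,-0.11]],[0.2,[0.001,0.014,0.0],[0,0,-0.11]]]
[[0.2,[0.001,0.013,0.0],[0,0,-0.11]],[0.2,[0.001,0.013,0.0],[0,0,-0.11]],[0.2,[0.0,0.013,0.0],[0,0,-0.11]],[0.2,[0.001,0.013,0.0],[0,0,-0.11]]]
end [ 0.572 -0.343  0.122  1.596]
```

{"method": "apply_moves", "body": {
  "targets": [
    [1,[0.033,-0.027,-0.001],[0,0,0.03]],
    [1,[0.032,-0.028,-0.001],[0,0,0.04]],
    [1,[0.032,-0.029,-0.001],[0,0,0.03]],
    [1,[0.03,-0.03,0.0],[0,0,0.03]],
    [1,[0.029,-0.03,-0.001],[0,0,0.03]]
  ]
}}

```text
clock: 0.6
ee_pos: [0.3474, -0.4147, 0.2459]
ee_rot: [-3.121, -0.35, 0.001]
wrist_force: [1.0, 0.0, -0.4]
width: 1.001
grip_force: 0.0
```

{"method": "apply_moves", "body": {
  "targets": [
    [1,[0.029,-0.032,-0.001],[0,0,0.04]],
    [1,[0.027,-0.033,-0.001],[0,0,0.03]],
    [1,[0.026,-0.034,-0.001],[0,0,0.03]],
    [1,[0.025,-0.034,-0.001],[0,0,0.04]],
    [1,[0.024,-0.035,-0.001],[0,0,0.03]]
  ]
}}

```text
clock: 1.1
ee_pos: [0.4509, -0.2286, 0.2512]
ee_rot: [3.14, 0.083, -0.001]
wrist_force: [1.0, 0.4, -0.1]
width: 1.003
grip_force: 0.0
```

{"method": "apply_moves", "body": {
  "targets": [
    [1,[0,0,0],[0,0,0]],
    [1,[0,0,0],[0,0,0]],
    [1,[0,0,0],[0,0,0]]
  ]
}}

```text
clock: 1.4
ee_pos: [0.4498, -0.2314, 0.251]
ee_rot: [3.14, 0.084, -0.001]
wrist_force: [-0.5, 0.1, -0.9]
width: 1.003
grip_force: 0.0
```

{"method": "apply_moves", "body": {
  "targets": [
    [1,[0,-0.001,0.043],[0,0,0]],
    [1,[0,0,0.043],[0,0,0]],
    [1,[0,0,0.043],[0,0,0]],
    [1,[0,0,0],[0,0,0]]
  ]
}}

```text
clock: 1.8
ee_pos: [0.4458, -0.2291, 0.1173]
ee_rot: [-3.136, -0.082, 0.017]
wrist_force: [-1.2, -0.5, -0.4]
width: 1.001
grip_force: 0.0
```

{"method": "apply_moves", "body": {
  "targets": [
    [0.2,[0,0,0],[0,0,0]],
    [0.2,[0,0,0],[0,0,0]],
    [0.2,[0,0,0],[0,0,0]],
    [0.2,[0,0,0],[0,0,0]],
    [0.2,[0,0,0],[0,0,0]]
  ],
  "force": 25
}}

```text
clock: 2.3
ee_pos: [0.4515, -0.23, 0.1241]
ee_rot: [3.139, 0.086, 0.004]
wrist_force: [-1.5, -0.9, 6.5]
width: 0.321
grip_force: 25.0
```

{"method": "apply_moves", "body": {
  "targets": [
    [0.2,[0.001,0.013,0],[0,0,-0.11]],
    [0.2,[0.001,0.013,0],[0,0,-0.11]],
    [0.2,[0,0.014,0],[0,0,-0.11]],
    [0.2,[0.001,0.013,0],[0,0,-0.11]],
    [0.2,[0.001,0.013,0],[0,0,-0.11]]
  ]
}}

```text
clock: 2.8
ee_pos: [0.4724, -0.2914, 0.1241]
ee_rot: [2.996, 0.942, 0.001]
wrist_force: [-2.5, 2.1, 7.6]
width: 0.322
grip_force: 25.2
```

{"method": "apply_moves", "body": {
  "targets": [
    [0.2,[0,0.013,0],[0,0,-0.11]],
    [0.2,[0.001,0.013,0],[0,0,-0.11]],
    [0.2,[0.001,0.013,0],[0,0,-0.11]],
    [0.2,[0,0.013,0],[0,0,-0.11]],
    [0.2,[0.001,0.014,0],[0,0,-0.11]]
  ]
}}

```text
clock: 3.3
ee_pos: [0.5233, -0.3336, 0.1241]
ee_rot: [2.626, 1.72, 0.001]
wrist_force: [0.3, 1.8, 4.7]
width: 0.321
grip_force: 24.9
```

{"method": "apply_moves", "body": {
  "targets": [
    [0.2,[0.001,0.013,0],[0,0,-0.11]],
    [0.2,[0.001,0.013,0],[0,0,-0.11]],
    [0.2,[0,0.013,0],[0,0,-0.11]],
    [0.2,[0.001,0.013,0],[0,0,-0.11]],
    [0.2,[0,0,0],[0,0,0]]
  ]
}}

```text
clock: 3.8
ee_pos: [0.5748, -0.3435, 0.1241]
ee_rot: [2.19, 2.247, 0.001]
wrist_force: [-1.5, -1.9, 8.4]
width: 0.319
grip_force: 26.5
```

{"method": "apply_moves", "body": {
  "targets": [
    [1,[0,0,0],[0,0,0]],
    [1,[0,0,0],[0,0,0]],
    [1,[0,0,0],[0,0,0]],
    [1,[0,0,0],[0,0,0]],
    [1,[0,0,0],[0,0,0]]
  ]
}}

```text
clock: 4.3
ee_pos: [0.5726, -0.3427, 0.1222]
ee_rot: [-2.195, -2.247, 0.0]
wrist_force: [0.6, 0.1, 0.7]
width: 1.005
grip_force: 0.0
```

{"method": "apply_moves", "body": {
  "targets": [
    [1,[0,0,-0.04],[0,0,0]],
    [1,[0,0,-0.04],[0,0,0]],
    [1,[0,0,-0.04],[0,0,0]],
    [1,[0,0,0],[0,0,0]],
    [1,[0,0,0],[0,0,0]]
  ]
}}

```text
clock: 4.8
ee_pos: [0.573, -0.3429, 0.2434]
ee_rot: [2.193, 2.246, 0.0]
wrist_force: [-0.3, -0.1, -0.6]
width: 0.998
grip_force: 0.0
```

```bash
cat >> plan.py <<'E'
def look(tag):
    I,D=snapshot("top"); cv2.imwrite(f"pics/{tag}.png",I)
    for o in lids(I,D=D):
        if o[3][1]>-50: print("top",*o)
    # tins in bays: lids at z .083
    for o in lids(I,.074,.095,.083,D=D):
        if o[3][1]<0 and o[3][0]<680: print("bay",*o)
    J,DJ=snapshot("side"); cv2.imwrite(f"pics/{tag}s.png",J)
    for o in lids(J,D=DJ,n="side"):
        if o[3][1]>-50:print("side",*o)
    P=cloud("top",D); m=(P[...,2]>.13)&(P[...,2]<.16)&(P[...,0]>.4)&(P[...,0]<.7)&(P[...,1]<-.05)&(P[...,1]>-.4)
    if m.sum()>50 : print("knob",m.sum(),np.round(P[m].mean(0),3))
E
python3 - <<'E'
from plan import *
look("b1")
plan([(.52,-.1,.2,60,.9),(.454,.196,.16,-4,.9),(.454,.196,.050,-4,.9)])
E
```

```text
top blue [170. 195.] 202 [542.9 208.9] [48.8 46.7] 83.2 0.069
top blue [212. 195.] 256 [545.4  97.2] [47.8 48.8] 9.7 0.069
top blue [173. 229.] 291 [453.7 193.9] [48.7 46.9] 85.9 0.07
top yellow [132. 196.] 318 [536.7 308.2] [49.8 46.6] 76.7 0.069
top yellow [210. 228.] 351 [457.9  96.5] [47.5 46.8] 2.9 0.069
top red [136. 226.] 348 [456.7 292. ] [51.7 47.8] 80.6 0.069
side blue [207. 243.] 223 [546.6 100.9] [46.5 45. ] 9.9 0.07
side blue [173. 275.] 198 [544.5 213.2] [45.3 46. ] 82.3 0.069
side blue [206. 293.] 225 [454.4 197.8] [45.4 45.8] 86.1 0.069
side yellow [235. 265.] 431 [454.9 103.6] [52.5 52.5] 2.9 0.069
side yellow [141. 306.] 487 [535.6 313.9] [48.2 54.8] 77.5 0.069
side red [171. 323.] 482 [457.1 297.7] [49.4 48.4] 81.2 0.07
knob 111 [ 0.575 -0.342  0.146]
[[0.9,[0.041,-0.008,0.007],[0,0,0.09]],[0.9,[0.039,-0.011,0.007],[0,0,0.09]],[0.9,[0.039,-0.015,0.006],[0,0,0.09]],[0.9,[0.037,-0.018,0.007],[0,0,0.09]],[0.9,[0.035,-0.022,0.007],[0,0,0.1]]]
[[0.9,[0.033,-0.025,0.007],[0,0,0.09]],[0.9,[0.028,-0.026,0.005],[0,0,0.14]],[0.9,[0.024,-0.029,0.005],[0,0,0.14]],[0.9,[0.02,-0.032,0.005],[0,0,0.14]],[0.9,[0.015,-0.035,0.005],[0,0,0.14]]]
[[0.9,[0.01,-0.037,0.005],[0,0,0.14]],[0.9,[0.005,-0.037,0.005],[0,0,0.14]],[0.9,[-0.001,-0.038,0.005],[0,0,0.14]],[0.9,[-0.006,-0.038,0.005],[0,0,0.13]],[0.9,[0.0,0.0,0.037],[0,0,0.0]]]
[[0.9,[0.0,0.0,0.036],[0,0,0.0]],[0.9,[0.0,0.0,0.037],[0,0,0.0]]]
end [ 0.454  0.196  0.05  -0.065]
```

View pics/b1.png

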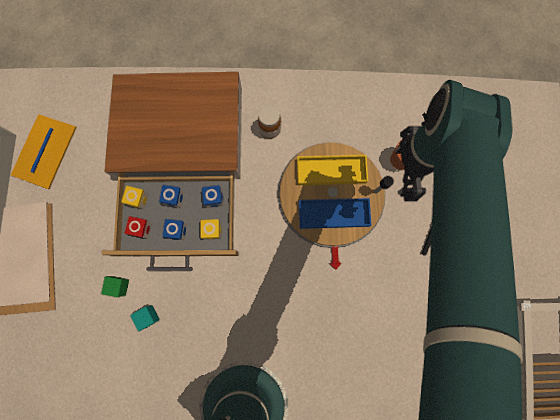

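The blue bay (335,213) now lies at the red pointer (335,258), and the knob is at (388,183). Next is the front-row blue tin.

{"method": "apply_moves", "body": {
  "targets": [
    [0.9,[0.041,-0.008,0.007],[0,0,0.09]],
    [0.9,[0.039,-0.011,0.007],[0,0,0.09]],
    [0.9,[0.039,-0.015,0.006],[0,0,0.09]],
    [0.9,[0.037,-0.018,0.007],[0,0,0.09]],
    [0.9,[0.035,-0.022,0.007],[0,0,0.1]]
  ]
}}

```text
clock: 5.4
ee_pos: [0.5275, -0.1393, 0.2064]
ee_rot: [-2.651, -1.681, 0.003]
wrist_force: [-0.2, 1.2, 0.1]
width: 0.901
grip_force: 0.0
```

{"method": "apply_moves", "body": {
  "targets": [
    [0.9,[0.033,-0.025,0.007],[0,0,0.09]],
    [0.9,[0.028,-0.026,0.005],[0,0,0.14]],
    [0.9,[0.024,-0.029,0.005],[0,0,0.14]],
    [0.9,[0.02,-0.032,0.005],[0,0,0.14]],
    [0.9,[0.015,-0.035,0.005],[0,0,0.14]]
  ]
}}

```text
clock: 5.9
ee_pos: [0.4863, 0.0488, 0.1797]
ee_rot: [-3.052, -0.744, 0.004]
wrist_force: [1.6, -0.8, 1.2]
width: 0.899
grip_force: 0.0
```

{"method": "apply_moves", "body": {
  "targets": [
    [0.9,[0.01,-0.037,0.005],[0,0,0.14]],
    [0.9,[0.005,-0.037,0.005],[0,0,0.14]],
    [0.9,[-0.001,-0.038,0.005],[0,0,0.14]],
    [0.9,[-0.006,-0.038,0.005],[0,0,0.13]],
    [0.9,[0,0,0],[0,0,0]]
  ]
}}

```text
clock: 6.4
ee_pos: [0.4512, 0.2016, 0.1596]
ee_rot: [-3.139, 0.092, 0.006]
wrist_force: [-0.5, 0.3, 0.2]
width: 0.898
grip_force: 0.0
```

{"method": "apply_moves", "body": {
  "targets": [
    [0.9,[0,0,0],[0,0,0]],
    [0.9,[0,0,0],[0,0,0]]
  ]
}}

```text
clock: 6.6
ee_pos: [0.4543, 0.1948, 0.1604]
ee_rot: [3.139, -0.103, -0.002]
wrist_force: [-0.6, -0.9, 0.7]
width: 0.899
grip_force: 0.0
```

{"method": "apply_moves", "body": {
  "targets": [
    [0.9,[0,0,0.037],[0,0,0]],
    [0.9,[0,0,0.037],[0,0,0]],
    [0.9,[0,0,0.036],[0,0,0]],
    [0.9,[0,0,0],[0,0,0]],
    [0.9,[0,0,0],[0,0,0]]
  ]
}}

```text
clock: 7.1
ee_pos: [0.4546, 0.1951, 0.0513]
ee_rot: [3.139, -0.105, -0.002]
wrist_force: [0.7, -0.2, 0.3]
width: 0.899
grip_force: 0.0
```

{"method": "apply_moves", "body": {
  "targets": [
    [0.4,[0,0,0],[0,0,0]],
    [0.4,[0,0,0],[0,0,0]],
    [0.4,[0,0,0],[0,0,0]],
    [0.4,[0,0,0],[0,0,0]]
  ],
  "force": 45
}}

```text
clock: 7.5
ee_pos: [0.456, 0.1965, 0.0533]
ee_rot: [-3.139, 0.103, -0.006]
wrist_force: [0.3, -0.2, 6.8]
width: 0.554
grip_force: 46.6
```

{"method": "apply_moves", "body": {
  "targets": [
    [0.4,[0,0,-0.02],[0,0,0]],
    [0.4,[0,0,-0.04],[0,0,0]],
    [0.4,[0,0,-0.04],[0,0,0]],
    [0.4,[0,0,-0.02],[0,0,0]],
    [0.4,[0,0,0],[0,0,0]]
  ]
}}

```text
clock: 8.0
ee_pos: [0.4566, 0.1971, 0.1753]
ee_rot: [-3.137, 0.103, -0.012]
wrist_force: [0.7, 0.5, -1.3]
width: 0.554
grip_force: 46.8
```

Run:
```python
from plan import *
plan([(.50,-.05,.175,60,.4),(.513,-.284,.165,93,.4),(.513,-.284,.068,93,.4,3)])
```

```text
[[0.4,[0.007,0.03,0.0],[0,0,-0.14]],[0.4,[0.003,0.032,0.0],[0,0,-0.14]],[0.4,[-0.001,0.031,0.0],[0,0,-0.14]],[0.4,[-0.005,0.031,0.0],[0,0,-0.14]],[0.4,[-0.01,0.03,0.0],[0,0,-0.14]]]
[[0.4,[-0.014,0.028,0.0],[0,0,-0.13]],[0.4,[-0.018,0.026,0.0],[0,0,-0.14]],[0.4,[-0.021,0.023,0.0],[0,0,-0.14]],[0.4,[-0.033,0.022,0.002],[0,0,-0.1]],[0.4,[-0.034,0.018,0.001],[0,0,-0.09]]]
[[0.4,[-0.036,0.015,0.002],[0,0,-0.1]],[0.4,[-0.037,0.011,0.002],[0,0,-0.1]],[0.4,[-0.039,0.007,0.002],[0,0,-0.09]],[0.4,[-0.039,0.004,0.001],[0,0,-0.1]],[0.4,[0.0,0.0,0.032],[0,0,0.0]]]
[[0.4,[0.0,0.0,0.033],[0,0,0.0]],[0.4,[0.0,0.001,0.032],[0,0,0.0]]]
end [ 0.513 -0.284  0.068  1.625]
```

{"method": "apply_moves", "body": {
  "targets": [
    [0.4,[0.007,0.03,0],[0,0,-0.14]],
    [0.4,[0.003,0.032,0],[0,0,-0.14]],
    [0.4,[-0.001,0.031,0],[0,0,-0.14]],
    [0.4,[-0.005,0.031,0],[0,0,-0.14]],
    [0.4,[-0.01,0.03,0],[0,0,-0.14]]
  ]
}}

```text
clock: 8.5
ee_pos: [0.4816, 0.0403, 0.1708]
ee_rot: [2.982, 0.989, -0.001]
wrist_force: [0.5, -0.6, -1.4]
width: 0.551
grip_force: 47.0
```

{"method": "apply_moves", "body": {
  "targets": [
    [0.4,[-0.014,0.028,0],[0,0,-0.13]],
    [0.4,[-0.018,0.026,0],[0,0,-0.14]],
    [0.4,[-0.021,0.023,0],[0,0,-0.14]],
    [0.4,[-0.033,0.022,0.002],[0,0,-0.1]],
    [0.4,[-0.034,0.018,0.001],[0,0,-0.09]]
  ]
}}

```text
clock: 9.0
ee_pos: [0.5016, -0.1305, 0.1676]
ee_rot: [-2.557, -1.824, 0.001]
wrist_force: [0.6, 0.6, -1.2]
width: 0.552
grip_force: 47.0
```

{"method": "apply_moves", "body": {
  "targets": [
    [0.4,[-0.036,0.015,0.002],[0,0,-0.1]],
    [0.4,[-0.037,0.011,0.002],[0,0,-0.1]],
    [0.4,[-0.039,0.007,0.002],[0,0,-0.09]],
    [0.4,[-0.039,0.004,0.001],[0,0,-0.1]],
    [0.4,[0,0,0],[0,0,0]]
  ]
}}

```text
clock: 9.5
ee_pos: [0.5085, -0.2924, 0.1598]
ee_rot: [2.169, 2.272, -0.004]
wrist_force: [-0.4, 0.2, -1.1]
width: 0.553
grip_force: 46.9
```

{"method": "apply_moves", "body": {
  "targets": [
    [0.4,[0,0,0],[0,0,0]],
    [0.4,[0,0,0],[0,0,0]]
  ]
}}

```text
clock: 9.7
ee_pos: [0.5102, -0.2839, 0.1608]
ee_rot: [-2.159, -2.281, -0.0]
wrist_force: [0.0, 0.3, -1.4]
width: 0.553
grip_force: 46.9
```

Run:
```python
from plan import *
I,D=snapshot("side"); cv2.imwrite("pics/p1.png",cv2.resize(I[120:240,200:360],None,fx=3.5,fy=3.5))
plan([(.513,-.284,.068,93,.4,3)])
```

```text
[[0.4,[0.0,0.001,0.031],[0,0,0.0]],[0.4,[0.0,0.001,0.031],[0,0,0.0]],[0.4,[0.0,0.0,0.031],[0,0,0.0]]]
end [ 0.512 -0.284  0.068  1.627]
```

View pics/p1.png

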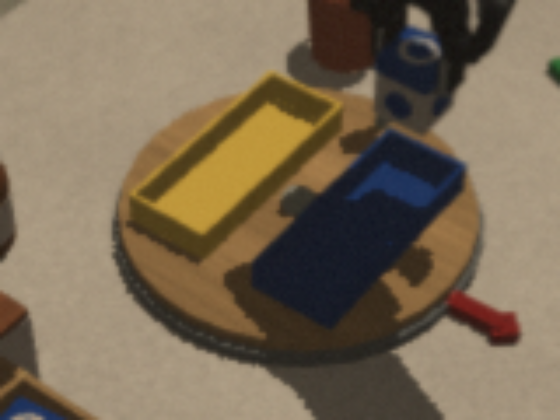

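The tin hangs upright over the far right end of the blue bay, crop (412,90), and the bay is clear. Lowering it now.

{"method": "apply_moves", "body": {
  "targets": [
    [0.4,[0,0.001,0.031],[0,0,0]],
    [0.4,[0,0.001,0.031],[0,0,0]],
    [0.4,[0,0,0.031],[0,0,0]],
    [0.4,[0,0,0],[0,0,0]],
    [0.4,[0,0,0],[0,0,0]]
  ]
}}

```text
clock: 10.25
ee_pos: [0.5127, -0.2836, 0.0681]
ee_rot: [-2.157, -2.282, -0.0]
wrist_force: [0.1, -0.1, -1.2]
width: 0.551
grip_force: 50.2
```

{"method": "apply_moves", "body": {
  "targets": [
    [0.9,[0,0,0],[0,0,0]],
    [0.9,[0,0,0],[0,0,0]],
    [0.9,[0,0,0],[0,0,0]]
  ]
}}

```text
clock: 10.55
ee_pos: [0.5128, -0.2853, 0.069]
ee_rot: [2.16, 2.28, 0.0]
wrist_force: [0.3, 0.0, 0.4]
width: 0.9
grip_force: 0.0
```

{"method": "apply_moves", "body": {
  "targets": [
    [0.9,[0,0,-0.03],[0,0,0]],
    [0.9,[0,0,-0.04],[0,0,0]],
    [0.9,[0,0,-0.04],[0,0,0]]
  ]
}}

```text
clock: 10.85
ee_pos: [0.5121, -0.285, 0.1795]
ee_rot: [-2.16, -2.28, 0.0]
wrist_force: [0.6, -1.1, -0.4]
width: 0.901
grip_force: 0.0
```

Run:
```python
from plan import *
plan([(.53,-.05,.18,60,.9),(.545,.099,.16,10,.9)])
```

```text
[[0.9,[0.039,0.005,0.0],[0,0,0.1]],[0.9,[0.039,0.001,0.0],[0,0,0.09]],[0.9,[0.039,-0.002,0.0],[0,0,0.1]],[0.9,[0.039,-0.006,0.0],[0,0,0.1]],[0.9,[0.038,-0.011,0.0],[0,0,0.09]]]
[[0.9,[0.037,-0.013,0.0],[0,0,0.1]],[0.9,[0.02,-0.009,0.003],[0,0,0.12]],[0.9,[0.018,-0.011,0.003],[0,0,0.13]],[0.9,[0.017,-0.013,0.002],[0,0,0.12]],[0.9,[0.015,-0.015,0.003],[0,0,0.13]]]
[[0.9,[0.012,-0.018,0.003],[0,0,0.12]],[0.9,[0.011,-0.018,0.003],[0,0,0.13]],[0.9,[0.008,-0.02,0.003],[0,0,0.12]]]
end [0.545 0.099 0.16  0.175]
```

{"method": "apply_moves", "body": {
  "targets": [
    [0.9,[0.039,0.005,0],[0,0,0.1]],
    [0.9,[0.039,0.001,0],[0,0,0.09]],
    [0.9,[0.039,-0.002,0],[0,0,0.1]],
    [0.9,[0.039,-0.006,0],[0,0,0.1]],
    [0.9,[0.038,-0.011,0],[0,0,0.09]]
  ]
}}

```text
clock: 11.35
ee_pos: [0.527, -0.0881, 0.1789]
ee_rot: [2.644, 1.695, 0.001]
wrist_force: [1.0, 1.4, -0.2]
width: 0.902
grip_force: 0.0
```

{"method": "apply_moves", "body": {
  "targets": [
    [0.9,[0.037,-0.013,0],[0,0,0.1]],
    [0.9,[0.02,-0.009,0.003],[0,0,0.12]],
    [0.9,[0.018,-0.011,0.003],[0,0,0.13]],
    [0.9,[0.017,-0.013,0.002],[0,0,0.12]],
    [0.9,[0.015,-0.015,0.003],[0,0,0.13]]
  ]
}}

```text
clock: 11.85
ee_pos: [0.5398, 0.0357, 0.1677]
ee_rot: [3.028, 0.837, 0.001]
wrist_force: [0.5, 0.4, 0.3]
width: 0.9
grip_force: 0.0
```

{"method": "apply_moves", "body": {
  "targets": [
    [0.9,[0.012,-0.018,0.003],[0,0,0.12]],
    [0.9,[0.011,-0.018,0.003],[0,0,0.13]],
    [0.9,[0.008,-0.02,0.003],[0,0,0.12]],
    [0.9,[0,0,0],[0,0,0]],
    [0.9,[0,0,0],[0,0,0]]
  ]
}}

```text
clock: 12.35
ee_pos: [0.5449, 0.0988, 0.1585]
ee_rot: [3.129, 0.279, 0.0]
wrist_force: [0.1, -0.7, 0.6]
width: 0.903
grip_force: 0.0
```

Run:
```python
from plan import *
look("b2"); s=readout.state(); print(s["ee_pos"],np.degrees(yawof(s["ee_rot"])))
```

```text
top blue [215. 198.] 84 [538.   87.8] [28.3 29.5] 13.0 0.069
top yellow [132. 196.] 317 [536.7 307.9] [50.5 46.4] 76.7 0.069
top red [135. 226.] 317 [456.9 292.9] [48.9 48.4] 81.8 0.069
bay blue [358. 211.] 257 [ 510.4 -284.3] [46.8 48. ] 1.6 0.082
side blue [213. 246.] 87 [530.5  98.6] [16.8 46.4] 13.6 0.07
side yellow [235. 265.] 430 [455.  103.9] [52.4 53.1] 2.9 0.069
side yellow [141. 306.] 491 [535.5 314. ] [48.2 55.7] 77.2 0.07
side red [171. 323.] 539 [454.7 298.3] [50.  53.8] 80.2 0.07
knob 112 [ 0.576 -0.342  0.146]
[0.54508244 0.09741409 0.15842914] 10.014651917167345
```

{"method": "apply_moves", "body": {
  "targets": [
    [0.9,[0,-0.001,0.036],[0,0,0]],
    [0.9,[0,0,0.036],[0,0,0]],
    [0.9,[0,0,0.035],[0,0,0]],
    [0.9,[0,0,0],[0,0,0]],
    [0.9,[0,0,0],[0,0,0]]
  ]
}}

```text
clock: 12.95
ee_pos: [0.5449, 0.0989, 0.0516]
ee_rot: [3.13, 0.273, -0.001]
wrist_force: [0.2, -0.4, 0.3]
width: 0.899
grip_force: 0.0
```

{"method": "apply_moves", "body": {
  "targets": [
    [0.4,[0,0,0],[0,0,0]],
    [0.4,[0,0,0],[0,0,0]],
    [0.4,[0,0,0],[0,0,0]],
    [0.4,[0,0,0],[0,0,0]]
  ],
  "force": 45
}}

```text
clock: 13.35
ee_pos: [0.5464, 0.0998, 0.0534]
ee_rot: [3.129, 0.274, 0.006]
wrist_force: [-0.3, -1.5, 7.0]
width: 0.552
grip_force: 47.1
```

{"method": "apply_moves", "body": {
  "targets": [
    [0.4,[0,0,-0.02],[0,0,0]],
    [0.4,[0,0,-0.04],[0,0,0]],
    [0.4,[0,0,-0.04],[0,0,0]],
    [0.4,[0,0,-0.02],[0,0,0]],
    [0.4,[0,0,0],[0,0,0]]
  ]
}}

```text
clock: 13.85
ee_pos: [0.5471, 0.1003, 0.1754]
ee_rot: [-3.129, -0.274, -0.012]
wrist_force: [0.2, 1.5, -0.8]
width: 0.552
grip_force: 46.6
```

Run:
```python
from plan import *
plan([(.52,-.03,.17,60,.4),(.510,-.226,.165,93,.4)])
```

```text
[[0.4,[-0.007,0.018,0.001],[0,0,-0.12]],[0.4,[-0.009,0.016,0.001],[0,0,-0.13]],[0.4,[-0.011,0.016,0.0],[0,0,-0.12]],[0.4,[-0.013,0.014,0.001],[0,0,-0.13]],[0.4,[-0.015,0.012,0.001],[0,0,-0.12]]]
[[0.4,[-0.016,0.01,0.001],[0,0,-0.13]],[0.4,[-0.017,0.008,0.0],[0,0,-0.12]],[0.4,[-0.035,0.018,0.001],[0,0,-0.12]],[0.4,[-0.037,0.014,0.001],[0,0,-0.11]],[0.4,[-0.038,0.009,0.001],[0,0,-0.12]]]
[[0.4,[-0.039,0.005,0.001],[0,0,-0.11]],[0.4,[-0.039,0.001,0.001],[0,0,-0.12]]]
end [ 0.51  -0.226  0.165  1.625]
```

{"method": "apply_moves", "body": {
  "targets": [
    [0.4,[-0.007,0.018,0.001],[0,0,-0.12]],
    [0.4,[-0.009,0.016,0.001],[0,0,-0.13]],
    [0.4,[-0.011,0.016,0],[0,0,-0.12]],
    [0.4,[-0.013,0.014,0.001],[0,0,-0.13]],
    [0.4,[-0.015,0.012,0.001],[0,0,-0.12]]
  ]
}}

```text
clock: 14.35
ee_pos: [0.5246, 0.0056, 0.1663]
ee_rot: [-2.893, -1.223, 0.002]
wrist_force: [-0.4, 0.1, -0.9]
width: 0.553
grip_force: 46.7
```

{"method": "apply_moves", "body": {
  "targets": [
    [0.4,[-0.016,0.01,0.001],[0,0,-0.13]],
    [0.4,[-0.017,0.008,0],[0,0,-0.12]],
    [0.4,[-0.035,0.018,0.001],[0,0,-0.12]],
    [0.4,[-0.037,0.014,0.001],[0,0,-0.11]],
    [0.4,[-0.038,0.009,0.001],[0,0,-0.12]]
  ]
}}

```text
clock: 14.85
ee_pos: [0.5105, -0.1495, 0.1624]
ee_rot: [-2.402, -2.023, 0.001]
wrist_force: [0.8, 0.3, -1.4]
width: 0.555
grip_force: 46.7
```

{"method": "apply_moves", "body": {
  "targets": [
    [0.4,[-0.039,0.005,0.001],[0,0,-0.11]],
    [0.4,[-0.039,0.001,0.001],[0,0,-0.12]],
    [0.4,[0,0,0],[0,0,0]],
    [0.4,[0,0,0],[0,0,0]],
    [0.4,[0,0,0],[0,0,0]]
  ]
}}

```text
clock: 15.35
ee_pos: [0.5077, -0.2251, 0.1607]
ee_rot: [-2.159, -2.28, -0.0]
wrist_force: [0.3, 0.2, -0.7]
width: 0.556
grip_force: 46.7
```

{"method": "apply_moves", "body": {
  "targets": [
    [0.4,[-0.001,0.002,0.031],[0,0,0]],
    [0.4,[0,0.001,0.031],[0,0,0]],
    [0.4,[0,0,0.032],[0,0,0]],
    [0.4,[0,0,0],[0,0,0]],
    [0.4,[0,0,0],[0,0,0]]
  ]
}}

```text
clock: 15.85
ee_pos: [0.5112, -0.2253, 0.0669]
ee_rot: [-2.157, -2.282, -0.0]
wrist_force: [0.2, -0.1, -0.7]
width: 0.557
grip_force: 51.2
```

{"method": "apply_moves", "body": {
  "targets": [
    [0.9,[0,0,0],[0,0,0]],
    [0.9,[0,0,0],[0,0,0]],
    [0.9,[0,0,0],[0,0,0]]
  ]
}}

```text
clock: 16.15
ee_pos: [0.5113, -0.2273, 0.0679]
ee_rot: [2.16, 2.28, 0.0]
wrist_force: [-0.1, 0.5, -0.6]
width: 0.899
grip_force: 0.0
```

{"method": "apply_moves", "body": {
  "targets": [
    [0.9,[0,0,-0.03],[0,0,0]],
    [0.9,[0,0,-0.04],[0,0,0]],
    [0.9,[0,0,-0.04],[0,0,0]]
  ]
}}

```text
clock: 16.45
ee_pos: [0.5106, -0.2271, 0.1785]
ee_rot: [-2.16, -2.28, 0.0]
wrist_force: [0.3, 0.2, 0.7]
width: 0.899
grip_force: 0.0
```

Run:
```python
from plan import *
look("b3")
plan([(.53,.0,.18,50,.9),(.544,.211,.16,-6,.9)])
```

```text
top blue [169. 195.] 247 [543.  208.9] [48.3 47.2] 82.5 0.069
top yellow [132. 196.] 318 [536.6 308.2] [50.4 46.3] 77.5 0.069
top yellow [210. 228.] 349 [457.9  96.5] [47.4 46.8] 2.9 0.07
top red [135. 226.] 348 [456.7 291.9] [51.7 47.9] 80.8 0.069
bay blue [332. 212.] 172 [ 509.  -219.7] [47.8 36.2] 3.9 0.083
side blue [173. 275.] 199 [544.4 213.3] [45.1 46.1] 82.7 0.069
side yellow [235. 265.] 425 [455.1 103.9] [52.3 53.1] 3.5 0.069
side yellow [141. 307.] 490 [535.3 314.1] [48.5 55.3] 78.1 0.07
side red [171. 323.] 484 [457.  297.7] [49.4 48.3] 81.1 0.07
[[0.9,[0.038,0.005,0.001],[0,0,0.13]],[0.9,[0.038,-0.001,0.0],[0,0,0.12]],[0.9,[0.038,-0.004,0.001],[0,0,0.13]],[0.9,[0.037,-0.01,0.0],[0,0,0.12]],[0.9,[0.035,-0.014,0.001],[0,0,0.13]]]
[[0.9,[0.033,-0.019,0.0],[0,0,0.12]],[0.9,[0.024,-0.018,0.003],[0,0,0.14]],[0.9,[0.022,-0.021,0.003],[0,0,0.14]],[0.9,[0.019,-0.024,0.003],[0,0,0.14]],[0.9,[0.015,-0.026,0.002],[0,0,0.14]]]
[[0.9,[0.011,-0.028,0.003],[0,0,0.14]],[0.9,[0.008,-0.029,0.003],[0,0,0.14]],[0.9,[0.003,-0.03,0.003],[0,0,0.14]]]
end [ 0.544  0.211  0.16  -0.105]
```

{"method": "apply_moves", "body": {
  "targets": [
    [0.9,[0.038,0.005,0.001],[0,0,0.13]],
    [0.9,[0.038,-0.001,0],[0,0,0.12]],
    [0.9,[0.038,-0.004,0.001],[0,0,0.13]],
    [0.9,[0.037,-0.01,0],[0,0,0.12]],
    [0.9,[0.035,-0.014,0.001],[0,0,0.13]]
  ]
}}

```text
clock: 17.05
ee_pos: [0.524, -0.0358, 0.1743]
ee_rot: [2.765, 1.491, 0.0]
wrist_force: [0.5, -0.1, -0.0]
width: 0.9
grip_force: 0.0
```

{"method": "apply_moves", "body": {
  "targets": [
    [0.9,[0.033,-0.019,0],[0,0,0.12]],
    [0.9,[0.024,-0.018,0.003],[0,0,0.14]],
    [0.9,[0.022,-0.021,0.003],[0,0,0.14]],
    [0.9,[0.019,-0.024,0.003],[0,0,0.14]],
    [0.9,[0.015,-0.026,0.002],[0,0,0.14]]
  ]
}}

```text
clock: 17.55
ee_pos: [0.5341, 0.1227, 0.1629]
ee_rot: [3.104, 0.483, -0.0]
wrist_force: [0.4, -0.6, 0.8]
width: 0.902
grip_force: 0.0
```

{"method": "apply_moves", "body": {
  "targets": [
    [0.9,[0.011,-0.028,0.003],[0,0,0.14]],
    [0.9,[0.008,-0.029,0.003],[0,0,0.14]],
    [0.9,[0.003,-0.03,0.003],[0,0,0.14]],
    [0.9,[0,0,0],[0,0,0]],
    [0.9,[0,0,0],[0,0,0]]
  ]
}}

```text
clock: 18.05
ee_pos: [0.5404, 0.2122, 0.1538]
ee_rot: [3.137, -0.161, -0.001]
wrist_force: [-0.2, 0.1, 0.8]
width: 0.903
grip_force: 0.0
```

Run:
```python
from plan import *
look("b4"); s=readout.state(); print(s["ee_pos"],np.degrees(yawof(s["ee_rot"])))
```

```text
top yellow [210. 228.] 349 [457.9  96.5] [47.4 46.8] 2.9 0.069
bay blue [359. 211.] 283 [ 512.1 -284.5] [48.1 48. ] 5.5 0.083
bay blue [335. 211.] 260 [ 508.9 -224. ] [46.7 46.7] 1.6 0.082
side blue [169. 270.] 81 [558.1 211.7] [44.3 18.9] 85.2 0.069
side yellow [235. 265.] 428 [454.9 103.9] [52.5 53.1] 2.9 0.069
side yellow [141. 307.] 492 [535.  314.1] [48.6 55.6] 78.5 0.07
side red [171. 324.] 514 [454.3 298.7] [48.6 53.4] 80.1 0.07
knob 111 [ 0.577 -0.342  0.146]
[0.5410062  0.21028211 0.15406577] -6.053995243941308
```

{"method": "apply_moves", "body": {
  "targets": [
    [0.9,[0.003,0,0.034],[0,0,0]],
    [0.9,[0,0,0.034],[0,0,0]],
    [0.9,[0,0,0.034],[0,0,0]],
    [0.9,[0,0,0],[0,0,0]],
    [0.9,[0,0,0],[0,0,0]]
  ]
}}

```text
clock: 18.65
ee_pos: [0.5442, 0.2102, 0.0525]
ee_rot: [3.137, -0.167, -0.001]
wrist_force: [-0.4, 1.0, 1.8]
width: 0.904
grip_force: 0.0
```

{"method": "apply_moves", "body": {
  "targets": [
    [0.4,[0,0,0],[0,0,0]],
    [0.4,[0,0,0],[0,0,0]],
    [0.4,[0,0,0],[0,0,0]],
    [0.4,[0,0,0],[0,0,0]]
  ],
  "force": 45
}}

```text
clock: 19.05
ee_pos: [0.5455, 0.2117, 0.0545]
ee_rot: [-3.136, 0.166, -0.006]
wrist_force: [-0.4, 0.1, 7.4]
width: 0.558
grip_force: 47.1
```

{"method": "apply_moves", "body": {
  "targets": [
    [0.4,[0,0,-0.02],[0,0,0]],
    [0.4,[0,0,-0.04],[0,0,0]],
    [0.4,[0,0,-0.04],[0,0,0]],
    [0.4,[0,0,-0.02],[0,0,0]],
    [0.4,[0,0,0],[0,0,0]]
  ]
}}

```text
clock: 19.55
ee_pos: [0.5461, 0.2123, 0.1766]
ee_rot: [-3.134, 0.165, -0.012]
wrist_force: [-0.0, -0.2, -0.2]
width: 0.557
grip_force: 46.5
```

Run:
```python
from plan import *
plan([(.52,.03,.17,50,.4),(.509,-.166,.165,93,.4)])
```

```text
[[0.4,[-0.001,0.026,0.001],[0,0,-0.14]],[0.4,[-0.005,0.026,0.001],[0,0,-0.14]],[0.4,[-0.008,0.025,0.001],[0,0,-0.14]],[0.4,[-0.012,0.024,0.001],[0,0,-0.14]],[0.4,[-0.014,0.022,0.001],[0,0,-0.14]]]
[[0.4,[-0.018,0.019,0.001],[0,0,-0.14]],[0.4,[-0.02,0.017,0.001],[0,0,-0.14]],[0.4,[-0.026,0.02,0.001],[0,0,-0.12]],[0.4,[-0.029,0.016,0.001],[0,0,-0.13]],[0.4,[-0.03,0.012,0.0],[0,0,-0.12]]]
[[0.4,[-0.031,0.009,0.001],[0,0,-0.13]],[0.4,[-0.033,0.004,0.001],[0,0,-0.12]],[0.4,[-0.033,0.001,0.001],[0,0,-0.13]]]
end [ 0.509 -0.166  0.165  1.625]
```

{"method": "apply_moves", "body": {
  "targets": [
    [0.4,[-0.001,0.026,0.001],[0,0,-0.14]],
    [0.4,[-0.005,0.026,0.001],[0,0,-0.14]],
    [0.4,[-0.008,0.025,0.001],[0,0,-0.14]],
    [0.4,[-0.012,0.024,0.001],[0,0,-0.14]],
    [0.4,[-0.014,0.022,0.001],[0,0,-0.14]]
  ]
}}

```text
clock: 20.05
ee_pos: [0.5246, 0.0797, 0.1663]
ee_rot: [-3.001, -0.93, 0.003]
wrist_force: [0.0, -0.0, -0.6]
width: 0.553
grip_force: 46.7
```

{"method": "apply_moves", "body": {
  "targets": [
    [0.4,[-0.018,0.019,0.001],[0,0,-0.14]],
    [0.4,[-0.02,0.017,0.001],[0,0,-0.14]],
    [0.4,[-0.026,0.02,0.001],[0,0,-0.12]],
    [0.4,[-0.029,0.016,0.001],[0,0,-0.13]],
    [0.4,[-0.03,0.012,0],[0,0,-0.12]]
  ]
}}

```text
clock: 20.55
ee_pos: [0.5111, -0.0703, 0.1623]
ee_rot: [-2.547, -1.838, 0.002]
wrist_force: [0.6, -0.1, -0.6]
width: 0.554
grip_force: 46.7
```

{"method": "apply_moves", "body": {
  "targets": [
    [0.4,[-0.031,0.009,0.001],[0,0,-0.13]],
    [0.4,[-0.033,0.004,0.001],[0,0,-0.12]],
    [0.4,[-0.033,0.001,0.001],[0,0,-0.13]],
    [0.4,[0,0,0],[0,0,0]],
    [0.4,[0,0,0],[0,0,0]]
  ]
}}

```text
clock: 21.05
ee_pos: [0.5059, -0.1679, 0.1593]
ee_rot: [-2.163, -2.276, 0.0]
wrist_force: [-0.2, 0.3, -0.9]
width: 0.552
grip_force: 46.6
```

Run:
```python
from plan import *
look("b5"); s=readout.state(); print(s["ee_pos"],np.degrees(yawof(s["ee_rot"])))
I=cv2.imread("pics/b5s.png"); cv2.imwrite("pics/b5c.png",cv2.resize(I[110:350,100:360],None,fx=2.4,fy=2.4))
```

```text
top yellow [132. 196.] 320 [536.6 308.2] [50.4 46.3] 77.5 0.069
top yellow [210. 228.] 351 [457.9  96.5] [47.5 46.8] 2.9 0.07
top red [135. 226.] 347 [456.8 292.3] [51.  47.9] 80.8 0.069
side yellow [235. 265.] 429 [455.1 103.6] [52.3 52.5] 2.9 0.069
side yellow [141. 306.] 488 [535.8 313.9] [48.3 55.2] 77.3 0.07
side red [171. 323.] 497 [454.6 297.8] [49.2 53.5] 81.6 0.07
knob 132 [ 0.565 -0.314  0.145]
[ 0.5064782  -0.16609328  0.15984034] 93.12888614828444
```

View pics/b5c.png

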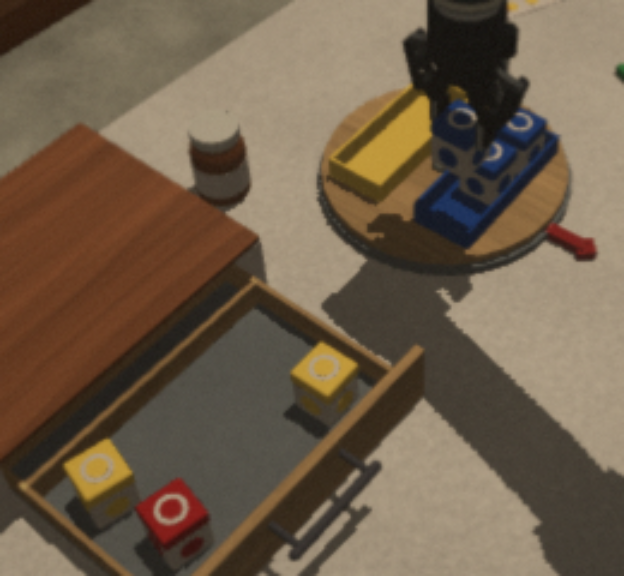

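Two blue tins stand in the bay, crop (520,125) and (492,155). The third is held over the free end at (455,130).

{"method": "apply_moves", "body": {
  "targets": [
    [0.4,[-0.001,0.003,0.031],[0,0,0]],
    [0.4,[0,0.001,0.03],[0,0,0]],
    [0.4,[0,0,0.03],[0,0,0]],
    [0.4,[0,0,0],[0,0,0]],
    [0.4,[0,0,0],[0,0,0]]
  ]
}}

```text
clock: 21.65
ee_pos: [0.5108, -0.1663, 0.0689]
ee_rot: [-2.157, -2.282, -0.0]
wrist_force: [0.1, 1.6, -1.4]
width: 0.555
grip_force: 49.5
```

{"method": "apply_moves", "body": {
  "targets": [
    [0.9,[0,0,0],[0,0,0]],
    [0.9,[0,0,0],[0,0,0]],
    [0.9,[0,0,0],[0,0,0]]
  ]
}}

```text
clock: 21.95
ee_pos: [0.5111, -0.1681, 0.0699]
ee_rot: [2.16, 2.28, 0.0]
wrist_force: [0.6, 0.1, -0.4]
width: 0.901
grip_force: 0.0
```

{"method": "apply_moves", "body": {
  "targets": [
    [0.9,[0,0,-0.03],[0,0,0]],
    [0.9,[0,0,-0.04],[0,0,0]],
    [0.9,[0,0,-0.04],[0,0,0]],
    [0.9,[0,0,-0.03],[0,0,0]],
    [0.9,[0,0,-0.03],[0,0,0]]
  ]
}}

```text
clock: 22.45
ee_pos: [0.5107, -0.1682, 0.2413]
ee_rot: [2.16, 2.279, 0.0]
wrist_force: [-0.3, -0.7, -0.2]
width: 0.9
grip_force: 0.0
```

Run:
```python
from plan import *
plan([(.48,-.10,.25,93,1)])
```

```text
[[1,[0.035,-0.014,-0.004],[0,0,0.0]],[1,[0.035,-0.013,-0.005],[0,0,0.0]]]
end [ 0.48  -0.1    0.25   1.625]
```

{"method": "apply_moves", "body": {
  "targets": [
    [1,[0.035,-0.014,-0.004],[0,0,0]],
    [1,[0.035,-0.013,-0.005],[0,0,0]],
    [1,[0.04,0,0],[0,0,0]],
    [1,[0,0,0],[0,0,0]]
  ]
}}

```text
clock: 22.85
ee_pos: [0.4774, -0.0544, 0.2494]
ee_rot: [2.151, 2.288, 0.002]
wrist_force: [-0.6, -0.8, -0.2]
width: 1.001
grip_force: 0.0
```

Run:
```python
from plan import *
look("b6")
a=np.radians(90)+Y0; k=C-.12*np.array([np.cos(a),np.sin(a)]); print(k)
x=plan([(.50,-.25,.25,93.2,1),(k[0],k[1],.25,93.2,1)])
print("arc");plan(arc(90,-88,.122,.2,28,yaw0=93.2,yaw1=-65),start=[*k,.122,np.radians(93.2)])
```

```text
top yellow [132. 196.] 314 [536.9 307.8] [50.6 45.9] 76.7 0.069
top yellow [210. 228.] 356 [457.9  96.5] [47.6 46.8] 2.9 0.07
top red [135. 226.] 347 [456.8 292.3] [51.  47.9] 80.8 0.069
bay blue [313. 210.] 238 [ 509.9 -167. ] [46.7 45.8] 1.5 0.082
bay blue [359. 210.] 270 [ 513.1 -284.5] [46.9 48.7] 1.6 0.082
bay blue [335. 211.] 252 [ 508.9 -224.1] [46.7 46.6] 1.6 0.082
side yellow [235. 265.] 418 [455.1 103.3] [52.4 51.8] 2.8 0.069
side yellow [141. 306.] 487 [536.  313.8] [48.2 54.7] 77.5 0.069
side red [171. 323.] 485 [456.9 297.9] [49.3 49.4] 80.2 0.07
knob 114 [ 0.577 -0.342  0.146]
[ 0.57669858 -0.34281289]
[[1,[-0.038,0.002,0.0],[0,0,0.0]],[1,[-0.039,0.003,0.0],[0,0,0.0]],[1,[-0.038,0.002,-0.001],[0,0,0.0]],[1,[-0.038,0.002,0.0],[0,0,0.0]],[1,[-0.039,0.002,0.0],[0,0,0.0]]]
[[1,[-0.032,0.024,0.0],[0,0,0.0]],[1,[-0.032,0.024,0.0],[0,0,0.0]],[1,[-0.033,0.024,0.0],[0,0,0.0]]]
end [ 0.577 -0.343  0.25   1.627]
arc
[[0.2,[0.001,-0.013,0.0],[0,0,0.1]],[0.2,[0.001,-0.014,0.0],[0,0,0.1]],[0.2,[0.001,-0.013,0.0],[0,0,0.1]],[0.2,[0.001,-0.013,0.0],[0,0,0.09]],[0.2,[0.001,-0.013,0.0],[
[... 162 characters left out ...]
2,-0.013,0.0],[0,0,0.1]]]
[[0.2,[0.002,-0.013,0.0],[0,0,0.09]],[0.2,[0.003,-0.013,0.0],[0,0,0.1]],[0.2,[0.002,-0.013,0.0],[0,0,0.1]],[0.2,[0.003,-0.013,0.0],[0,0,0.1]],[0.2,[0.003,-0.013,0.0],[0,0,0.1]]]
[[0.2,[0.003,-0.013,0.0],[0,0,0.1]],[0.2,[0.004,-0.013,0.0],[0,0,0.1]],[0.2,[0.003,-0.013,0.0],[0,0,0.09]],[0.2,[0.004,-0.013,0.0],[0,0,0.1]],[0.2,[0.004,-0.012,0.0],[0,0,0.1]]]
[[0.2,[0.004,-0.013,0.0],[0,0,0.1]],[0.2,[0.004,-0.013,0.0],[0,0,0.1]],[0.2,[0.004,-0.012,0.0],[0,0,0.1]],[0.2,[0.005,-0.013,0.0],[0,0,0.1]],[0.2,[0.004,-0.012,0.0],[0,0,0.1]]]
[[0.2,[0.005,-0.013,0.0],[0,0,0.09]],[0.2,[0.005,-0.012,0.0],[0,0,0.1]],[0.2,[0.005,-0.012,0.0],[0,0,0.1]]]
end [ 0.559 -0.104  0.122 -1.133]
```

{"method": "apply_moves", "body": {
  "targets": [
    [1,[-0.038,0.002,0],[0,0,0]],
    [1,[-0.039,0.003,0],[0,0,0]],
    [1,[-0.038,0.002,-0.001],[0,0,0]],
    [1,[-0.038,0.002,0],[0,0,0]],
    [1,[-0.039,0.002,0],[0,0,0]]
  ]
}}

```text
clock: 23.45
ee_pos: [0.4987, -0.2541, 0.2491]
ee_rot: [2.163, 2.278, -0.001]
wrist_force: [0.8, -0.2, 0.7]
width: 1.001
grip_force: 0.0
```

{"method": "apply_moves", "body": {
  "targets": [
    [1,[-0.032,0.024,0],[0,0,0]],
    [1,[-0.032,0.024,0],[0,0,0]],
    [1,[-0.033,0.024,0],[0,0,0]],
    [1,[0,0,0],[0,0,0]],
    [1,[0,0,0],[0,0,0]]
  ]
}}

```text
clock: 23.95
ee_pos: [0.5755, -0.3456, 0.2478]
ee_rot: [-2.163, -2.276, 0.001]
wrist_force: [0.1, 0.7, 0.1]
width: 1.002
grip_force: 0.0
```

{"method": "apply_moves", "body": {
  "targets": [
    [1,[0,0,0],[0,0,0]]
  ]
}}

```text
clock: 24.05
ee_pos: [0.5756, -0.3436, 0.2489]
ee_rot: [-2.16, -2.28, 0.0]
wrist_force: [-0.2, -0.2, -0.1]
width: 1.005
grip_force: 0.0
```

{"method": "apply_moves", "body": {
  "targets": [
    [1,[0,0.001,0.042],[0,0,0]],
    [1,[0,0,0.042],[0,0,0]],
    [1,[0,0,0.042],[0,0,0]],
    [1,[0,0,0],[0,0,0]]
  ]
}}

```text
clock: 24.45
ee_pos: [0.5729, -0.3417, 0.1177]
ee_rot: [-2.152, -2.274, 0.005]
wrist_force: [-0.4, -0.3, -0.4]
width: 1.003
grip_force: 0.0
```

{"method": "apply_moves", "body": {
  "targets": [
    [0.2,[0,0,0],[0,0,0]],
    [0.2,[0,0,0],[0,0,0]],
    [0.2,[0,0,0],[0,0,0]],
    [0.2,[0,0,0],[0,0,0]],
    [0.2,[0,0,0],[0,0,0]]
  ],
  "force": 30
}}

```text
clock: 24.95
ee_pos: [0.5784, -0.3443, 0.1255]
ee_rot: [2.158, 2.278, 0.001]
wrist_force: [0.9, -0.2, 6.3]
width: 0.315
grip_force: 29.5
```

{"method": "apply_moves", "body": {
  "targets": [
    [0.2,[0.001,-0.013,0],[0,0,0.1]],
    [0.2,[0.001,-0.014,0],[0,0,0.1]],
    [0.2,[0.001,-0.013,0],[0,0,0.1]],
    [0.2,[0.001,-0.013,0],[0,0,0.09]],
    [0.2,[0.001,-0.013,0],[0,0,0.1]]
  ]
}}

```text
clock: 25.45
ee_pos: [0.516, -0.3314, 0.1254]
ee_rot: [2.648, 1.677, 0.007]
wrist_force: [6.6, -2.2, 1.7]
width: 0.322
grip_force: 31.4
```

{"method": "apply_moves", "body": {
  "targets": [
    [0.2,[0.002,-0.013,0],[0,0,0.1]],
    [0.2,[0.002,-0.014,0],[0,0,0.1]],
    [0.2,[0.002,-0.013,0],[0,0,0.1]],
    [0.2,[0.002,-0.013,0],[0,0,0.1]],
    [0.2,[0.002,-0.013,0],[0,0,0.1]]
  ]
}}

```text
clock: 25.95
ee_pos: [0.4668, -0.2856, 0.1254]
ee_rot: [2.984, 0.967, 0.002]
wrist_force: [-4.5, -7.0, 7.2]
width: 0.317
grip_force: 31.4
```

{"method": "apply_moves", "body": {
  "targets": [
    [0.2,[0.002,-0.013,0],[0,0,0.09]],
    [0.2,[0.003,-0.013,0],[0,0,0.1]],
    [0.2,[0.002,-0.013,0],[0,0,0.1]],
    [0.2,[0.003,-0.013,0],[0,0,0.1]],
    [0.2,[0.003,-0.013,0],[0,0,0.1]]
  ]
}}

```text
clock: 26.45
ee_pos: [0.4502, -0.2217, 0.1252]
ee_rot: [3.131, 0.214, 0.001]
wrist_force: [-4.3, -6.8, 10.7]
width: 0.319
grip_force: 31.9
```

{"method": "apply_moves", "body": {
  "targets": [
    [0.2,[0.003,-0.013,0],[0,0,0.1]],
    [0.2,[0.004,-0.013,0],[0,0,0.1]],
    [0.2,[0.003,-0.013,0],[0,0,0.09]],
    [0.2,[0.004,-0.013,0],[0,0,0.1]],
    [0.2,[0.004,-0.012,0],[0,0,0.1]]
  ]
}}

```text
clock: 26.95
ee_pos: [0.4699, -0.1582, 0.125]
ee_rot: [3.091, -0.551, -0.004]
wrist_force: [-10.1, -1.4, 16.4]
width: 0.319
grip_force: 32.6
```

{"method": "apply_moves", "body": {
  "targets": [
    [0.2,[0.004,-0.013,0],[0,0,0.1]],
    [0.2,[0.004,-0.013,0],[0,0,0.1]],
    [0.2,[0.004,-0.012,0],[0,0,0.1]],
    [0.2,[0.005,-0.013,0],[0,0,0.1]],
    [0.2,[0.004,-0.012,0],[0,0,0.1]]
  ]
}}

```text
clock: 27.45
ee_pos: [0.5224, -0.1137, 0.1249]
ee_rot: [-2.861, 1.295, -0.002]
wrist_force: [-2.4, -0.6, 7.6]
width: 0.321
grip_force: 31.8
```

{"method": "apply_moves", "body": {
  "targets": [
    [0.2,[0.005,-0.013,0],[0,0,0.09]],
    [0.2,[0.005,-0.012,0],[0,0,0.1]],
    [0.2,[0.005,-0.012,0],[0,0,0.1]],
    [0.2,[0,0,0],[0,0,0]]
  ]
}}

```text
clock: 27.85
ee_pos: [0.5616, -0.1037, 0.1248]
ee_rot: [-2.646, 1.691, -0.001]
wrist_force: [-4.0, 2.0, 11.1]
width: 0.312
grip_force: 32.3
```

Run:
```python
from plan import *
look("y0"); s=readout.state(); print(s["ee_pos"],np.degrees(yawof(s["ee_rot"])),s["joints"],s["wrist_force"])
```

```text
top yellow [132. 196.] 319 [536.8 307.9] [51.  45.7] 77.5 0.069
top yellow [210. 228.] 356 [457.9  96.5] [47.6 46.8] 2.9 0.07
top red [135. 226.] 346 [456.8 292.3] [50.9 47.9] 80.8 0.069
bay blue [346. 167.] 517 [ 625.1 -254.6] [ 50.1 101.2] 7.6 0.082
side yellow [235. 265.] 434 [454.9 103.9] [52.5 53.2] 2.9 0.069
side yellow [141. 307.] 490 [535.3 314.1] [48.6 56. ] 78.5 0.069
side red [171. 323.] 523 [454.7 298.5] [49.7 53.9] 80.2 0.07
[ 0.56075204 -0.1038103   0.12482531] -64.99207623538729 [ 0.08873397  0.48090166  0.0460371   1.89579304 -0.03246261  0.76440608
 -2.55215748] [-2.79875464  1.59238199  7.85348968]
```

Near the detent; releasing lets the disc draw in.

{"method": "apply_moves", "body": {
  "targets": [
    [1,[0,0,0],[0,0,0]],
    [1,[0,0,0],[0,0,0]],
    [1,[0,0,0],[0,0,0]],
    [1,[0,0,0],[0,0,0]],
    [1,[0,0,0],[0,0,0]]
  ]
}}

```text
clock: 28.45
ee_pos: [0.56, -0.1049, 0.1231]
ee_rot: [2.649, -1.689, -0.0]
wrist_force: [-0.4, 0.4, 0.7]
width: 1.0
grip_force: 0.0
```

{"method": "apply_moves", "body": {
  "targets": [
    [1,[0,0,-0.04],[0,0,0]],
    [1,[0,0,-0.04],[0,0,0]],
    [1,[0,0,-0.04],[0,0,0]],
    [1,[0,0,0],[0,0,0]]
  ]
}}

```text
clock: 28.85
ee_pos: [0.5633, -0.1054, 0.2492]
ee_rot: [-2.645, 1.687, -0.015]
wrist_force: [0.7, 0.6, -0.1]
width: 1.001
grip_force: 0.0
```

Run:
```python
from plan import *
look("y1")
plan([(.457,.099,.165,3,.9)])
```

```text
top yellow [132. 196.] 316 [536.9 308.1] [50.6 45.7] 77.5 0.069
top yellow [210. 228.] 351 [457.9  96.5] [47.5 46.8] 2.9 0.069
top red [135. 226.] 347 [456.8 292.3] [50.9 47.9] 80.8 0.069
bay blue [347. 168.] 526 [ 625.1 -255.2] [50.7 99.5] 5.6 0.082
side yellow [235. 265.] 425 [455.1 103.7] [52.3 52.7] 1.7 0.069
side yellow [141. 306.] 488 [535.1 314. ] [48.2 56.4] 77.5 0.069
side red [171. 323.] 486 [456.9 297.9] [49.3 49.4] 80.2 0.07
[[0.9,[-0.025,0.001,0.009],[0,0,-0.13]],[0.9,[-0.026,-0.003,0.009],[0,0,-0.13]],[0.9,[-0.024,-0.005,0.008],[0,0,-0.14]],[0.9,[-0.024,-0.009,0.009],[0,0,-0.13]],[0.9,[-0.022,-0.013,0.009],[0,0,-0.13]]]
[[0.9,[-0.021,-0.014,0.009],[0,0,-0.13]],[0.9,[-0.018,-0.018,0.009],[0,0,-0.13]],[0.9,[-0.016,-0.02,0.008],[0,0,-0.14]],[0.9,[-0.014,-0.021,0.009],[0,0,-0.13]]]
end [0.457 0.099 0.165 0.055]
```

View pics/y1.png

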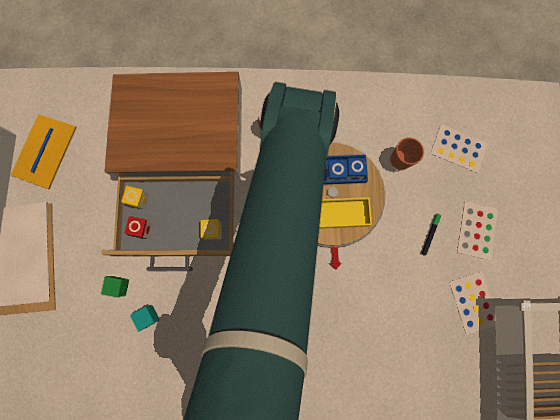

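The yellow bay (345,213) now lies at the pointer (335,258), with the blue tins behind it at (340,168) and (357,166). Next the front yellow tin at (209,228).

{"method": "apply_moves", "body": {
  "targets": [
    [0.9,[-0.025,0.001,0.009],[0,0,-0.13]],
    [0.9,[-0.026,-0.003,0.009],[0,0,-0.13]],
    [0.9,[-0.024,-0.005,0.008],[0,0,-0.14]],
    [0.9,[-0.024,-0.009,0.009],[0,0,-0.13]],
    [0.9,[-0.022,-0.013,0.009],[0,0,-0.13]]
  ]
}}

```text
clock: 29.45
ee_pos: [0.5014, 0.0093, 0.1972]
ee_rot: [3.054, -0.731, -0.005]
wrist_force: [1.0, -0.1, 0.4]
width: 0.897
grip_force: 0.0
```

{"method": "apply_moves", "body": {
  "targets": [
    [0.9,[-0.021,-0.014,0.009],[0,0,-0.13]],
    [0.9,[-0.018,-0.018,0.009],[0,0,-0.13]],
    [0.9,[-0.016,-0.02,0.008],[0,0,-0.14]],
    [0.9,[-0.014,-0.021,0.009],[0,0,-0.13]],
    [0.9,[0,0,0],[0,0,0]]
  ]
}}

```text
clock: 29.95
ee_pos: [0.4528, 0.1012, 0.1618]
ee_rot: [-3.14, -0.098, 0.01]
wrist_force: [0.1, -0.1, -0.0]
width: 0.904
grip_force: 0.0
```

{"method": "apply_moves", "body": {
  "targets": [
    [0.9,[0,0,0],[0,0,0]],
    [0.9,[0,0,0],[0,0,0]]
  ]
}}

```text
clock: 30.15
ee_pos: [0.4566, 0.0977, 0.1638]
ee_rot: [3.14, 0.082, -0.001]
wrist_force: [-0.5, -0.7, -0.4]
width: 0.898
grip_force: 0.0
```

Run:
```python
from plan import *
look("y2"); s=readout.state(); print(s["ee_pos"],np.degrees(yawof(s["ee_rot"])))
```

```text
top yellow [211. 233.] 164 [447.6  95.8] [25.8 46.7] 1.7 0.069
bay blue [311. 166.] 250 [ 627.6 -160.9] [46.  47.4] 1.6 0.082
bay blue [347. 167.] 524 [ 625.  -255.2] [50.9 99.3] 5.3 0.082
side yellow [234. 265.] 427 [455.1 104. ] [52.1 53.2] 2.9 0.069
side yellow [141. 306.] 486 [535.5 313.8] [48.1 55.5] 78.5 0.07
side red [171. 323.] 535 [454.8 298.2] [50.3 53.6] 80.1 0.07
knob 110 [ 0.561 -0.105  0.147]
[0.45679998 0.09769966 0.16417525] 2.994519022996162
```

{"method": "apply_moves", "body": {
  "targets": [
    [0.9,[0,0,0.037],[0,0,0]],
    [0.9,[0,0,0.037],[0,0,0]],
    [0.9,[0,0,0.038],[0,0,0]],
    [0.9,[0,0,0],[0,0,0]],
    [0.9,[0,0,0],[0,0,0]]
  ]
}}

```text
clock: 30.75
ee_pos: [0.4564, 0.0984, 0.0524]
ee_rot: [3.14, 0.085, -0.002]
wrist_force: [0.3, 0.5, 0.6]
width: 0.903
grip_force: 0.0
```

{"method": "apply_moves", "body": {
  "targets": [
    [0.4,[0,0,0],[0,0,0]],
    [0.4,[0,0,0],[0,0,0]],
    [0.4,[0,0,0],[0,0,0]],
    [0.4,[0,0,0],[0,0,0]]
  ],
  "force": 45
}}

```text
clock: 31.15
ee_pos: [0.4581, 0.099, 0.0544]
ee_rot: [-3.14, -0.085, -0.007]
wrist_force: [-0.4, -0.9, 5.6]
width: 0.554
grip_force: 46.2
```

{"method": "apply_moves", "body": {
  "targets": [
    [0.4,[0,0,-0.02],[0,0,0]],
    [0.4,[0,0,-0.04],[0,0,0]],
    [0.4,[0,0,-0.04],[0,0,0]],
    [0.4,[0,0,-0.04],[0,0,0]],
    [0.4,[0,0,0],[0,0,0]]
  ]
}}

```text
clock: 31.65
ee_pos: [0.4599, 0.0996, 0.1986]
ee_rot: [-3.139, -0.086, -0.02]
wrist_force: [0.6, -0.3, -1.9]
width: 0.557
grip_force: 47.3
```

Run:
```python
from plan import *
plan([(.47,-.05,.20,60,.4),(.513,-.270,.200,93,.4)])
```

```text
[[0.4,[0.0,0.019,0.0],[0,0,-0.12]],[0.4,[-0.002,0.018,0.0],[0,0,-0.13]],[0.4,[-0.004,0.019,-0.001],[0,0,-0.12]],[0.4,[-0.007,0.017,0.0],[0,0,-0.13]],[0.4,[-0.009,0.017,0.0],[0,0,-0.12]]]
[[0.4,[-0.01,0.015,0.0],[0,0,-0.12]],[0.4,[-0.013,0.014,0.0],[0,0,-0.13]],[0.4,[-0.014,0.013,0.0],[0,0,-0.12]],[0.4,[-0.034,0.029,0.0],[0,0,-0.12]],[0.4,[-0.037,0.026,0.0],[0,0,-0.11]]]
[[0.4,[-0.039,0.021,0.0],[0,0,-0.12]],[0.4,[-0.042,0.016,0.0],[0,0,-0.11]],[0.4,[-0.043,0.011,0.0],[0,0,-0.12]]]
end [ 0.513 -0.27   0.2    1.624]
```

{"method": "apply_moves", "body": {
  "targets": [
    [0.4,[0,0.019,0],[0,0,-0.12]],
    [0.4,[-0.002,0.018,0],[0,0,-0.13]],
    [0.4,[-0.004,0.019,-0.001],[0,0,-0.12]],
    [0.4,[-0.007,0.017,0],[0,0,-0.13]],
    [0.4,[-0.009,0.017,0],[0,0,-0.12]]
  ]
}}

```text
clock: 32.15
ee_pos: [0.4621, 0.0039, 0.1936]
ee_rot: [2.961, 1.047, 0.001]
wrist_force: [1.0, -0.3, -0.7]
width: 0.554
grip_force: 47.1
```

{"method": "apply_moves", "body": {
  "targets": [
    [0.4,[-0.01,0.015,0],[0,0,-0.12]],
    [0.4,[-0.013,0.014,0],[0,0,-0.13]],
    [0.4,[-0.014,0.013,0],[0,0,-0.12]],
    [0.4,[-0.034,0.029,0],[0,0,-0.12]],
    [0.4,[-0.037,0.026,0],[0,0,-0.11]]
  ]
}}

```text
clock: 32.65
ee_pos: [0.4839, -0.1403, 0.1938]
ee_rot: [2.518, 1.878, 0.001]
wrist_force: [0.3, -0.4, -1.4]
width: 0.552
grip_force: 47.1
```

{"method": "apply_moves", "body": {
  "targets": [
    [0.4,[-0.039,0.021,0],[0,0,-0.12]],
    [0.4,[-0.042,0.016,0],[0,0,-0.11]],
    [0.4,[-0.043,0.011,0],[0,0,-0.12]],
    [0.4,[0,0,0],[0,0,0]],
    [0.4,[0,0,0],[0,0,0]]
  ]
}}

```text
clock: 33.15
ee_pos: [0.5086, -0.2717, 0.193]
ee_rot: [-2.164, -2.276, 0.0]
wrist_force: [0.2, 1.3, -1.5]
width: 0.554
grip_force: 47.1
```

{"method": "apply_moves", "body": {
  "targets": [
    [0.4,[0,0,0],[0,0,0]]
  ]
}}

```text
clock: 33.25
ee_pos: [0.5091, -0.2693, 0.1933]
ee_rot: [-2.159, -2.281, -0.0]
wrist_force: [0.1, -0.2, -1.3]
width: 0.552
grip_force: 47.1
```

{"method": "apply_moves", "body": {
  "targets": [
    [0.4,[0,0.003,0.035],[0,0,0]],
    [0.4,[0,0,0.035],[0,0,0]],
    [0.4,[0,0,0.03],[0,0,0]],
    [0.4,[0,0,0.025],[0,0,0]],
    [0.4,[0,0,0],[0,0,0]]
  ]
}}

```text
clock: 33.75
ee_pos: [0.512, -0.2683, 0.0669]
ee_rot: [-2.156, -2.282, 0.0]
wrist_force: [-0.5, -0.6, -0.1]
width: 0.551
grip_force: 51.1
```

{"method": "apply_moves", "body": {
  "targets": [
    [0.4,[0,0,0],[0,0,0]],
    [0.9,[0,0,0],[0,0,0]],
    [0.9,[0,0,0],[0,0,0]],
    [0.9,[0,0,0],[0,0,0]]
  ]
}}

```text
clock: 34.15
ee_pos: [0.5127, -0.2706, 0.069]
ee_rot: [2.16, 2.28, 0.0]
wrist_force: [-0.2, 0.6, 0.1]
width: 0.901
grip_force: 0.0
```

{"method": "apply_moves", "body": {
  "targets": [
    [0.9,[0,0,-0.03],[0,0,0]],
    [0.9,[0,0,-0.04],[0,0,0]],
    [0.9,[0,0,-0.04],[0,0,0]],
    [0.9,[0,0,-0.02],[0,0,0]]
  ]
}}

```text
clock: 34.55
ee_pos: [0.5138, -0.2712, 0.2024]
ee_rot: [2.157, 2.276, 0.002]
wrist_force: [-0.4, -0.4, 0.1]
width: 0.896
grip_force: 0.0
```

Run:
```python
from plan import *
look("y3")
plan([(.48,.0,.2,60,.9),(.5365,.310,.165,-12,.9)])
```

```text
top yellow [132. 196.] 314 [537.4 308.1] [49.7 46.6] 76.7 0.069
top red [135. 226.] 345 [456.8 292. ] [51.  48.2] 81.5 0.07
bay blue [311. 166.] 246 [ 627.6 -160.9] [46.  47.4] 1.6 0.082
bay blue [345. 167.] 469 [ 625.1 -255.2] [50.7 99.5] 5.6 0.082
bay yellow [352. 211.] 350 [ 511.3 -266.9] [48.  49.8] 5.6 0.083
side yellow [141. 306.] 495 [535.3 314.1] [48.6 56. ] 78.5 0.069
side red [171. 323.] 481 [457.4 297.4] [48.5 48.2] 80.2 0.07
knob 113 [ 0.56  -0.105  0.147]
[[0.9,[0.039,-0.003,0.0],[0,0,0.08]],[0.9,[0.039,-0.006,0.001],[0,0,0.08]],[0.9,[0.038,-0.009,0.0],[0,0,0.09]],[0.9,[0.037,-0.012,0.0],[0,0,0.08]],[0.9,[0.036,-0.015,0.001],[0,0,0.08]]]
[[0.9,[0.034,-0.018,0.0],[0,0,0.08]],[0.9,[0.033,-0.021,0.0],[0,0,0.09]],[0.9,[0.033,-0.012,0.004],[0,0,0.14]],[0.9,[0.031,-0.016,0.004],[0,0,0.14]],[0.9,[0.028,-0.021,0.004],[0,0,0.14]]]
[[0.9,[0.026,-0.024,0.004],[0,0,0.14]],[0.9,[0.021,-0.028,0.004],[0,0,0.14]],[0.9,[0.018,-0.03,0.004],[0,0,0.14]],[0.9,[0.013,-0.033,0.004],[0,0,0.14]],[0.9,[0.008,-0.034,0.003],[0,0,0.13]]]
[[0.9,[0.004,-0.035,0.004],[0,0,0.14]]]
end [ 0.536  0.31   0.165 -0.206]
```

{"method": "apply_moves", "body": {
  "targets": [
    [0.9,[0.039,-0.003,0],[0,0,0.08]],
    [0.9,[0.039,-0.006,0.001],[0,0,0.08]],
    [0.9,[0.038,-0.009,0],[0,0,0.09]],
    [0.9,[0.037,-0.012,0],[0,0,0.08]],
    [0.9,[0.036,-0.015,0.001],[0,0,0.08]]
  ]
}}

```text
clock: 35.15
ee_pos: [0.4872, -0.0752, 0.1956]
ee_rot: [-2.583, -1.788, 0.001]
wrist_force: [0.8, -0.1, 0.2]
width: 0.899
grip_force: 0.0
```

{"method": "apply_moves", "body": {
  "targets": [
    [0.9,[0.034,-0.018,0],[0,0,0.08]],
    [0.9,[0.033,-0.021,0],[0,0,0.09]],
    [0.9,[0.033,-0.012,0.004],[0,0,0.14]],
    [0.9,[0.031,-0.016,0.004],[0,0,0.14]],
    [0.9,[0.028,-0.021,0.004],[0,0,0.14]]
  ]
}}

```text
clock: 35.65
ee_pos: [0.496, 0.1048, 0.1834]
ee_rot: [2.992, 0.956, -0.002]
wrist_force: [0.2, 1.2, 0.2]
width: 0.897
grip_force: 0.0
```

{"method": "apply_moves", "body": {
  "targets": [
    [0.8,[0.026,-0.024,0.004],[0,0,0.14]],
    [0.8,[0.021,-0.028,0.004],[0,0,0.14]],
    [0.8,[0.018,-0.03,0.004],[0,0,0.14]],
    [0.8,[0.013,-0.033,0.004],[0,0,0.14]],
    [0.8,[0.008,-0.034,0.003],[0,0,0.13]]
  ]
}}

```text
clock: 36.15
ee_pos: [0.5271, 0.2776, 0.1639]
ee_rot: [3.138, -0.111, -0.002]
wrist_force: [0.2, 0.2, 0.7]
width: 0.798
grip_force: 0.0
```

{"method": "apply_moves", "body": {
  "targets": [
    [0.8,[0.004,-0.035,0.004],[0,0,0.14]],
    [0.8,[0,0,0],[0,0,0]],
    [0.8,[0,0,0],[0,0,0]],
    [0.8,[0,0,0],[0,0,0]]
  ]
}}

```text
clock: 36.55
ee_pos: [0.5337, 0.3097, 0.1605]
ee_rot: [3.123, -0.322, -0.001]
wrist_force: [0.0, -0.5, 0.3]
width: 0.805
grip_force: 0.0
```

Run:
```python
from plan import *
look("y4"); s=readout.state(); print(s["ee_pos"],np.degrees(yawof(s["ee_rot"])))
```

```text
top yellow [133. 199.] 179 [537.4 308.1] [49.7 46.6] 76.6 0.069
top red [136. 226.] 346 [457.  291.9] [51.7 47.4] 80.8 0.069
bay blue [311. 166.] 246 [ 627.6 -160.9] [46.  47.4] 1.6 0.082
bay blue [347. 167.] 530 [ 625.  -255.2] [51.  98.7] 4.4 0.082
bay yellow [352. 210.] 349 [ 511.4 -267.1] [48.2 48.9] 4.3 0.082
side yellow [141. 306.] 493 [535.3 314.1] [48.6 56. ] 78.5 0.07
side red [171. 323.] 534 [454.9 298.3] [49.3 53.5] 80.1 0.07
knob 113 [ 0.56  -0.105  0.147]
[0.53417091 0.30953919 0.16113497] -11.853807923460153
```

{"method": "apply_moves", "body": {
  "targets": [
    [0.8,[0.003,0,0.035],[0,0,0]],
    [0.8,[0,0,0.035],[0,0,0]],
    [0.8,[0,0,0.035],[0,0,0]],
    [0.8,[0,0,0],[0,0,0]],
    [0.8,[0,0,0],[0,0,0]]
  ]
}}

```text
clock: 37.15
ee_pos: [0.5371, 0.3099, 0.0566]
ee_rot: [3.124, -0.323, -0.001]
wrist_force: [-0.1, 0.4, 0.8]
width: 0.8
grip_force: 0.0
```

{"method": "apply_moves", "body": {
  "targets": [
    [0.4,[0,0,0],[0,0,0]],
    [0.4,[0,0,0],[0,0,0]],
    [0.4,[0,0,0],[0,0,0]],
    [0.4,[0,0,0],[0,0,0]]
  ],
  "force": 50
}}

```text
clock: 37.55
ee_pos: [0.5385, 0.3116, 0.059]
ee_rot: [-3.123, 0.322, -0.006]
wrist_force: [0.2, -1.4, 7.4]
width: 0.549
grip_force: 52.5
```

{"method": "apply_moves", "body": {
  "targets": [
    [0.4,[0,0,-0.02],[0,0,0]],
    [0.4,[0,0,-0.04],[0,0,0]],
    [0.4,[0,0,-0.04],[0,0,0]],
    [0.4,[0,0,-0.04],[0,0,0]],
    [0.4,[0,0,0],[0,0,0]]
  ]
}}

```text
clock: 38.05
ee_pos: [0.5399, 0.3129, 0.2036]
ee_rot: [-3.118, 0.321, -0.016]
wrist_force: [0.5, 0.6, -1.4]
width: 0.552
grip_force: 52.1
```

Run:
```python
from plan import *
plan([(.48,.05,.20,60,.4),(.513,-.205,.200,93,.4)])
```

```text
[[0.4,[-0.001,0.03,0.0],[0,0,-0.14]],[0.4,[-0.004,0.03,0.001],[0,0,-0.14]],[0.4,[-0.009,0.028,0.0],[0,0,-0.14]],[0.4,[-0.013,0.027,0.001],[0,0,-0.14]],[0.4,[-0.016,0.025,0.0],[0,0,-0.14]]]
[[0.4,[-0.02,0.023,0.0],[0,0,-0.13]],[0.4,[-0.022,0.02,0.001],[0,0,-0.14]],[0.4,[-0.025,0.016,0.0],[0,0,-0.14]],[0.4,[-0.028,0.013,0.001],[0,0,-0.14]],[0.4,[-0.034,0.026,0.0],[0,0,-0.1]]]
[[0.4,[-0.036,0.023,0.0],[0,0,-0.09]],[0.4,[-0.038,0.019,0.0],[0,0,-0.1]],[0.4,[-0.04,0.015,0.0],[0,0,-0.1]],[0.4,[-0.042,0.011,0.0],[0,0,-0.09]],[0.4,[-0.042,0.008,0.0],[0,0,-0.1]]]
end [ 0.513 -0.205  0.2    1.625]
```

{"method": "apply_moves", "body": {
  "targets": [
    [0.4,[-0.001,0.03,0],[0,0,-0.14]],
    [0.4,[-0.004,0.03,0.001],[0,0,-0.14]],
    [0.4,[-0.009,0.028,0],[0,0,-0.14]],
    [0.4,[-0.013,0.027,0.001],[0,0,-0.14]],
    [0.4,[-0.016,0.025,0],[0,0,-0.14]]
  ]
}}

```text
clock: 38.55
ee_pos: [0.5027, 0.1638, 0.1939]
ee_rot: [3.043, 0.778, -0.001]
wrist_force: [-0.3, 0.4, -1.1]
width: 0.551
grip_force: 52.1
```

{"method": "apply_moves", "body": {
  "targets": [
    [0.4,[-0.02,0.023,0],[0,0,-0.13]],
    [0.4,[-0.022,0.02,0.001],[0,0,-0.14]],
    [0.4,[-0.025,0.016,0],[0,0,-0.14]],
    [0.4,[-0.028,0.013,0.001],[0,0,-0.14]],
    [0.4,[-0.034,0.026,0],[0,0,-0.1]]
  ]
}}

```text
clock: 39.05
ee_pos: [0.4803, 0.0053, 0.1921]
ee_rot: [-2.633, -1.712, 0.001]
wrist_force: [0.9, 0.2, -1.1]
width: 0.548
grip_force: 52.1
```

{"method": "apply_moves", "body": {
  "targets": [
    [0.4,[-0.036,0.023,0],[0,0,-0.09]],
    [0.4,[-0.038,0.019,0],[0,0,-0.1]],
    [0.4,[-0.04,0.015,0],[0,0,-0.1]],
    [0.4,[-0.042,0.011,0],[0,0,-0.09]],
    [0.4,[-0.042,0.008,0],[0,0,-0.1]]
  ]
}}

```text
clock: 39.55
ee_pos: [0.5096, -0.2091, 0.1922]
ee_rot: [2.156, 2.285, -0.001]
wrist_force: [1.2, -0.3, -2.2]
width: 0.549
grip_force: 52.1
```

{"method": "apply_moves", "body": {
  "targets": [
    [0.4,[0,0,0],[0,0,0]],
    [0.4,[0,0,0],[0,0,0]],
    [0.4,[0,0,0],[0,0,0]]
  ]
}}

```text
clock: 39.85
ee_pos: [0.5098, -0.2059, 0.1921]
ee_rot: [-2.159, -2.281, -0.0]
wrist_force: [0.5, 0.6, -1.6]
width: 0.555
grip_force: 52.1
```

Run:
```python
from plan import *
look("y5"); s=readout.state(); print(s["ee_pos"],np.degrees(yawof(s["ee_rot"])))
I=cv2.imread("pics/y5s.png"); cv2.imwrite("pics/y5c.png",cv2.resize(I[100:240,200:360],None,fx=3.5,fy=3.5))
```

```text
top red [135. 226.] 346 [457.1 292. ] [50.7 48.1] 81.8 0.07
bay blue [311. 166.] 247 [ 627.6 -160.9] [46.  47.4] 1.6 0.082
side red [171. 323.] 485 [456.9 297.9] [49.3 49.4] 80.1 0.07
knob 123 [ 0.555 -0.112  0.148]
[ 0.51013106 -0.20559688  0.19229458] 93.21893109084483
```

View pics/y5c.png

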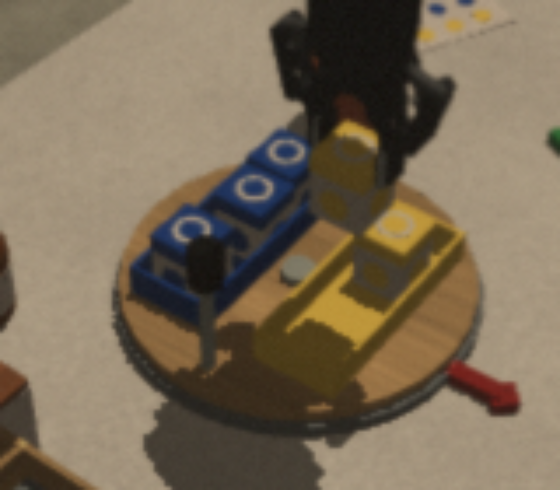

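All three blue tins stand in the blue bay and one yellow stands at crop (400,245). The second yellow, held at (350,165), is about to go next to it.

{"method": "apply_moves", "body": {
  "targets": [
    [0.4,[0.004,0.002,0.035],[0,0,0]],
    [0.4,[0,0,0.035],[0,0,0]],
    [0.4,[0,0,0.03],[0,0,0]],
    [0.4,[0,0,0.019],[0,0,0]],
    [0.4,[0,0,0],[0,0,0]]
  ]
}}

```text
clock: 40.45
ee_pos: [0.5116, -0.2014, 0.072]
ee_rot: [-2.157, -2.281, 0.001]
wrist_force: [0.6, -0.1, -0.6]
width: 0.55
grip_force: 55.0
```

{"method": "apply_moves", "body": {
  "targets": [
    [0.4,[0,0,0],[0,0,0]],
    [0.9,[0,0,0],[0,0,0]],
    [0.9,[0,0,0],[0,0,0]],
    [0.9,[0,0,0],[0,0,0]]
  ]
}}

```text
clock: 40.85
ee_pos: [0.5122, -0.2032, 0.0738]
ee_rot: [2.16, 2.28, 0.001]
wrist_force: [-0.1, 0.2, 0.3]
width: 0.901
grip_force: 0.0
```

{"method": "apply_moves", "body": {
  "targets": [
    [0.9,[0,0,-0.03],[0,0,0]],
    [0.9,[0,0,-0.04],[0,0,0]],
    [0.9,[0,0,-0.04],[0,0,0]],
    [0.9,[0,0,-0.04],[0,0,0]],
    [0.9,[0,0,-0.03],[0,0,0]]
  ]
}}

```text
clock: 41.35
ee_pos: [0.5125, -0.2033, 0.2564]
ee_rot: [2.159, 2.278, 0.002]
wrist_force: [0.2, -0.7, -0.4]
width: 0.904
grip_force: 0.0
```

Run:
```python
from plan import *
look("y6")
# grip knob at its -90 position with lagged yaw, then arc to 0
k=(.562,-.103)
plan([(*k,.25,-62,1)])
print("arc");plan(arc(-90,-1,.122,.2,16,yaw0=-62,yaw1=3.2),start=[C[0]-.12*np.cos(np.radians(-90)+Y0),C[1]-.12*np.sin(np.radians(-90)+Y0),.122,np.radians(-62)])
```

```text
top red [136. 226.] 348 [457.3 292.1] [51.1 47.9] 80.8 0.069
bay blue [311. 166.] 254 [ 627.6 -160.9] [46.  47.4] 1.6 0.083
bay yellow [325. 210.] 313 [ 510.8 -197. ] [46.7 44. ] 1.5 0.083
side red [171. 323.] 484 [456.8 297.5] [48.5 49.4] 80.1 0.07
knob 111 [ 0.561 -0.105  0.147]
[[1,[0.005,0.003,0.0],[0,0,0.14]],[1,[0.005,0.002,0.001],[0,0,0.13]],[1,[0.005,0.001,0.0],[0,0,0.14]],[1,[0.006,0.0,0.001],[0,0,0.13]],[1,[0.006,0.0,0.0],[0,0,0.14]]]
[[1,[0.005,-0.001,0.001],[0,0,0.13]],[1,[0.005,-0.002,0.0],[0,0,0.14]],[1,[0.005,-0.002,0.0],[0,0,0.13]],[1,[0.005,-0.003,0.001],[0,0,0.14]],[1,[0.004,-0.004,0.0],[0,0,0.13]]]
[[1,[0.004,-0.004,0.001],[0,0,0.14]],[1,[0.003,-0.005,0.0],[0,0,0.13]],[1,[0.002,-0.005,0.001],[0,0,0.14]],[1,[0.002,-0.005,0.0],[0,0,0.13]],[1,[0.001,-0.006,0.0],[0,0,0.14]]]
[[1,[0.0,-0.005,0.001],[0,0,0.14]],[1,[-0.001,-0.006,0.0],[0,0,0.13]],[1,[-0.001,-0.005,0.001],[0,0,0.14]],[1,[-0.002,-0.006,0.0],[0,0,0.13]],[1,[-0.003,-0.004,0.0],[0,0,0.14]]]
end [ 0.561 -0.103  0.25  -1.085]
arc
[[0.2,[-0.004,0.011,0.0],[0,0,-0.07]],[0.2,[-0.004,0.011,0.0],[0,0,-0.07]],[0.2,[-0.004,0.011,0.0],[0,0,-0.07]],[0.2,[-0.004,0.011,0.0],[0,0,-0.07]],[0.2,[-0.003,0.011,0.0],[0,0,-0.08]]]
[[0.2,[-0.003,0.011,0.0],[0,0,-0.07]],[0.2,[-0.002,0.012,0.0],[0,0,-0.07]],[0.2,[-0.003,0.011,0.0],[0,0,-0.07]],[0.2,[-0.002,0.011,0.0],[0,0,-0.07]],[0.2,[-0.002,0.012,0.0],[0,0,-0.07]]]
[[0.2,[-0.001,0.012,0.0],[0,0,-0.07]],[0.2,[-0.001,0.011,0.0],[0,0,-0.07]],[0.2,[-0.001,0.012,0.0],[0,0,-0.07]],[0.2,[0.0,0.011,0.0],[0,0,-0.08]],[0.2,[-0.001,0.012,0.0],[0,0,-0.07]]]
[[0.2,[0.0,0.012,0.0],[0,0,-0.07]]]
end [ 0.45  -0.228  0.122  0.058]
```

Gripping the knob at the current yaw (a half turn gives the same grasp) saves the pre-rotation.

Run:
```python
from plan import *
plan([(.562,-.104,.25,93.2,1)])
a=np.radians(-90)+Y0
print("arc");plan(arc(-90,-1,.122,.2,15,yaw0=93.2,yaw1=180),start=[*(C-.12*np.array([np.cos(a),np.sin(a)])),.122,np.radians(93.2)])
```

```text
[[1,[0.032,0.018,0.003],[0,0,0.0]],[1,[0.033,0.017,0.003],[0,0,0.0]],[1,[0.032,0.018,0.002],[0,0,0.0]]]
end [ 0.562 -0.104  0.25   1.625]
arc
[[0.2,[-0.001,-0.012,0.0],[0,0,-0.1]],[0.2,[0.0,-0.013,0.0],[0,0,-0.1]],[0.2,[-0.001,-0.012,0.0],[0,0,-0.1]],[0.2,[-0.001,-0.013,0.0],[0,0,-0.1]],[0.2,[-0.001,-0.012,0.0],[0,0,-0.1]]]
[[0.2,[-0.001,-0.012,0.0],[0,0,-0.11]],[0.2,[0.0,-0.013,0.0],[0,0,-0.1]],[0.2,[-0.001,-0.012,0.0],[0,0,-0.1]],[0.2,[-0.001,-0.013,0.0],[0,0,-0.1]],[0.2,[-0.001,-0.012,0.0],[0,0,-0.1]]]
[[0.2,[-0.001,-0.012,0.0],[0,0,-0.1]],[0.2,[-0.001,-0.013,0.0],[0,0,-0.1]],[0.2,[-0.001,-0.012,0.0],[0,0,-0.1]],[0.2,[-0.001,-0.012,0.0],[0,0,-0.1]],[0.2,[-0.001,-0.013,0.0],[0,0,-0.1]]]
end [ 0.45  -0.228  0.122  3.137]
```

{"method": "apply_moves", "body": {
  "targets": [
    [1,[0.032,0.018,0.003],[0,0,0]],
    [1,[0.033,0.017,0.003],[0,0,0]],
    [1,[0.032,0.018,0.002],[0,0,0]],
    [1,[0,0,0],[0,0,0]],
    [1,[0,0,0],[0,0,0]]
  ]
}}

```text
clock: 41.95
ee_pos: [0.5593, -0.1026, 0.2445]
ee_rot: [-2.158, -2.282, 0.001]
wrist_force: [-0.3, -1.1, 0.3]
width: 1.001
grip_force: 0.0
```

{"method": "apply_moves", "body": {
  "targets": [
    [1,[0,0,0.042],[0,0,0]],
    [1,[0,0,0.042],[0,0,0]],
    [1,[0,0,0.042],[0,0,0]],
    [1,[0,0,0],[0,0,0]]
  ]
}}

```text
clock: 42.35
ee_pos: [0.5546, -0.1049, 0.1137]
ee_rot: [-2.157, -2.271, 0.011]
wrist_force: [-0.5, -0.1, -0.2]
width: 1.005
grip_force: 0.0
```

{"method": "apply_moves", "body": {
  "targets": [
    [0.2,[0,0,0],[0,0,0]],
    [0.2,[0,0,0],[0,0,0]],
    [0.2,[0,0,0],[0,0,0]],
    [0.2,[0,0,0],[0,0,0]],
    [0.2,[0,0,0],[0,0,0]]
  ],
  "force": 30
}}

```text
clock: 42.85
ee_pos: [0.561, -0.1038, 0.1214]
ee_rot: [2.158, 2.278, 0.003]
wrist_force: [-0.1, 0.1, 6.1]
width: 0.318
grip_force: 29.4
```

{"method": "apply_moves", "body": {
  "targets": [
    [0.2,[-0.001,-0.012,0],[0,0,-0.1]],
    [0.2,[0,-0.013,0],[0,0,-0.1]],
    [0.2,[-0.001,-0.012,0],[0,0,-0.1]],
    [0.2,[-0.001,-0.013,0],[0,0,-0.1]],
    [0.2,[-0.001,-0.012,0],[0,0,-0.1]]
  ]
}}

```text
clock: 43.35
ee_pos: [0.5042, -0.1239, 0.1214]
ee_rot: [1.519, 2.741, 0.003]
wrist_force: [7.4, -2.7, -0.2]
width: 0.319
grip_force: 31.1
```

{"method": "apply_moves", "body": {
  "targets": [
    [0.2,[-0.001,-0.012,0],[0,0,-0.11]],
    [0.2,[0,-0.013,0],[0,0,-0.1]],
    [0.2,[-0.001,-0.012,0],[0,0,-0.1]],
    [0.2,[-0.001,-0.013,0],[0,0,-0.1]],
    [0.2,[-0.001,-0.012,0],[0,0,-0.1]]
  ]
}}

```text
clock: 43.85
ee_pos: [0.4638, -0.1701, 0.1214]
ee_rot: [0.777, 3.033, -0.001]
wrist_force: [10.7, -4.3, -5.9]
width: 0.319
grip_force: 30.4
```

{"method": "apply_moves", "body": {
  "targets": [
    [0.2,[-0.001,-0.012,0],[0,0,-0.1]],
    [0.2,[-0.001,-0.013,0],[0,0,-0.1]],
    [0.2,[-0.001,-0.012,0],[0,0,-0.1]],
    [0.2,[-0.001,-0.012,0],[0,0,-0.1]],
    [0.2,[-0.001,-0.013,0],[0,0,-0.1]]
  ]
}}

```text
clock: 44.35
ee_pos: [0.4512, -0.2287, 0.1215]
ee_rot: [0.003, 3.13, -0.003]
wrist_force: [14.3, 1.1, -6.7]
width: 0.317
grip_force: 30.4
```

{"method": "apply_moves", "body": {
  "targets": [
    [1,[0,0,0],[0,0,0]],
    [1,[0,0,0],[0,0,0]],
    [1,[0,0,0],[0,0,0]],
    [1,[0,0,0],[0,0,0]],
    [1,[0,0,0],[0,0,0]]
  ]
}}

```text
clock: 44.85
ee_pos: [0.4459, -0.2275, 0.1194]
ee_rot: [-0.01, -3.141, 0.0]
wrist_force: [0.3, -1.0, -0.8]
width: 1.002
grip_force: 0.0
```

{"method": "apply_moves", "body": {
  "targets": [
    [1,[0,0,-0.04],[0,0,0]],
    [1,[0,0,-0.04],[0,0,0]],
    [1,[0,0,-0.04],[0,0,0]],
    [1,[0,0,0],[0,0,0]],
    [1,[0,0,0],[0,0,0]]
  ]
}}

```text
clock: 45.35
ee_pos: [0.446, -0.2281, 0.2398]
ee_rot: [0.011, 3.141, -0.003]
wrist_force: [-0.4, -0.9, -1.1]
width: 1.001
grip_force: 0.0
```

Run:
```python
from plan import *
look("z1")
# drawer push: closed fingers, jaw along y (yaw 180), in front of the handle
plan([(.33,.0,.20,180,0),(.295,.195,.12,180,0),(.295,.195,.06,180,0)])
```

```text
top red [135. 226.] 345 [457.2 292.3] [50.4 48. ] 81.4 0.07
bay blue [314. 176.] 511 [ 601.2 -167.3] [100.2  48.7] 9.5 0.082
bay blue [312. 210.] 223 [ 509.9 -165.9] [47.1 43.7] 0.9 0.082
bay yellow [354. 170.] 208 [ 613.  -281.3] [47.5 48.8] 89.6 0.082
side red [171. 323.] 485 [457.5 297.8] [49.3 48.2] 80.2 0.07
[[0,[0.019,0.038,0.006],[0,0,0.0]],[0,[0.02,0.038,0.007],[0,0,0.0]],[0,[0.019,0.037,0.006],[0,0,0.0]],[0,[0.02,0.038,0.006],[0,0,0.0]],[0,[0.019,0.038,0.007],[0,0,-0.01]]]
[[0,[0.019,0.038,0.006],[0,0,0.0]],[0,[0.007,0.039,0.016],[0,0,0.0]],[0,[0.007,0.039,0.016],[0,0,0.0]],[0,[0.007,0.039,0.016],[0,0,0.0]],[0,[0.007,0.039,0.016],[0,0,0.0]]]
[[0,[0.007,0.039,0.016],[0,0,0.0]],[0,[0.0,0.0,0.03],[0,0,0.0]],[0,[0.0,0.0,0.03],[0,0,0.0]]]
end [0.295 0.195 0.06  3.145]
```

View pics/z1.png

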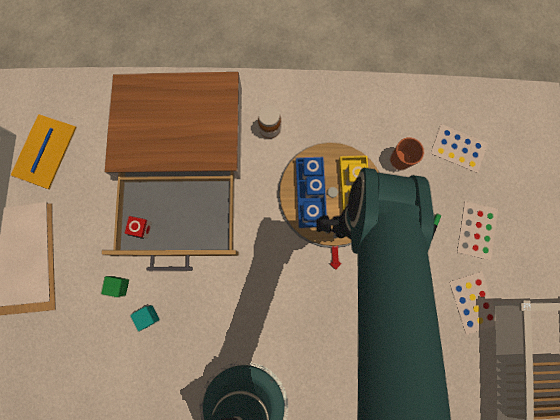

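The disc is back at the middle, knob over the pointer, with tins in both bays; the red tin is at (137,227). I'll push the front panel just above its handle with the fingers shut, since that spot is within reach.

Run:
```python
from plan import *
plan([(.38,-.03,.22,180,0),(.366,.197,.15,180,0)])
```

```text
[[0,[0.013,0.039,0.004],[0,0,0.0]],[0,[0.014,0.04,0.003],[0,0,0.0]],[0,[0.013,0.039,0.004],[0,0,0.0]],[0,[0.013,0.04,0.004],[0,0,-0.01]],[0,[0.013,0.039,0.003],[0,0,0.0]]]
[[0,[0.002,0.038,0.012],[0,0,0.0]],[0,[0.002,0.038,0.011],[0,0,0.0]],[0,[0.003,0.038,0.012],[0,0,0.0]],[0,[0.002,0.038,0.012],[0,0,0.0]],[0,[0.002,0.037,0.011],[0,0,0.0]]]
[[0,[0.002,0.038,0.012],[0,0,0.0]]]
end [0.366 0.197 0.15  3.145]
```

{"method": "apply_moves", "body": {
  "targets": [
    [1,[0.013,0.039,0.004],[0,0,0]],
    [0,[0.014,0.04,0.003],[0,0,0]],
    [0,[0.013,0.039,0.004],[0,0,0]],
    [0,[0.013,0.04,0.004],[0,0,-0.01]],
    [0,[0.013,0.039,0.003],[0,0,0]]
  ]
}}

```text
clock: 45.95
ee_pos: [0.3792, -0.029, 0.2199]
ee_rot: [0.005, -3.139, -0.002]
wrist_force: [0.8, 0.4, 1.1]
width: 0.332
grip_force: 0.0
```

{"method": "apply_moves", "body": {
  "targets": [
    [0,[0.002,0.038,0.012],[0,0,0]],
    [0,[0.002,0.038,0.011],[0,0,0]],
    [0,[0.003,0.038,0.012],[0,0,0]],
    [0,[0.002,0.038,0.012],[0,0,0]],
    [0,[0.002,0.037,0.011],[0,0,0]]
  ]
}}

```text
clock: 46.45
ee_pos: [0.3679, 0.1594, 0.1615]
ee_rot: [0.005, -3.139, 0.001]
wrist_force: [0.9, -0.2, 0.5]
width: 0.002
grip_force: 0.0
```

{"method": "apply_moves", "body": {
  "targets": [
    [0,[0.002,0.038,0.012],[0,0,0]],
    [0,[0,0,0],[0,0,0]],
    [0,[0,0,0],[0,0,0]],
    [0,[0,0,0],[0,0,0]]
  ]
}}

```text
clock: 46.85
ee_pos: [0.3668, 0.1953, 0.1506]
ee_rot: [0.004, -3.14, 0.002]
wrist_force: [0.0, 0.2, 0.5]
width: -0.002
grip_force: 0.0
```

Run:
```python
from plan import *
look("z2"); I=cv2.imread("pics/z2s.png"); cv2.imwrite("pics/z2c.png",cv2.resize(I[110:390,90:370],None,fx=2.1,fy=2.1))
```

```text
top red [136. 226.] 327 [457.1 292.2] [50.3 48.1] 81.9 0.069
bay blue [314. 176.] 507 [ 600.8 -167.2] [101.   49.1] 9.5 0.082
bay blue [312. 211.] 243 [ 508.6 -165.9] [49.6 43.7] 0.9 0.082
bay yellow [357. 172.] 332 [ 613.  -281.3] [47.5 48.8] 89.6 0.082
bay yellow [357. 197.] 362 [ 547.  -281.5] [47.4 49.5] 1.5 0.082
side red [171. 323.] 535 [454.8 298.5] [49.7 53.6] 80.1 0.07
knob 116 [ 0.45  -0.23   0.147]
```

View pics/z2c.png

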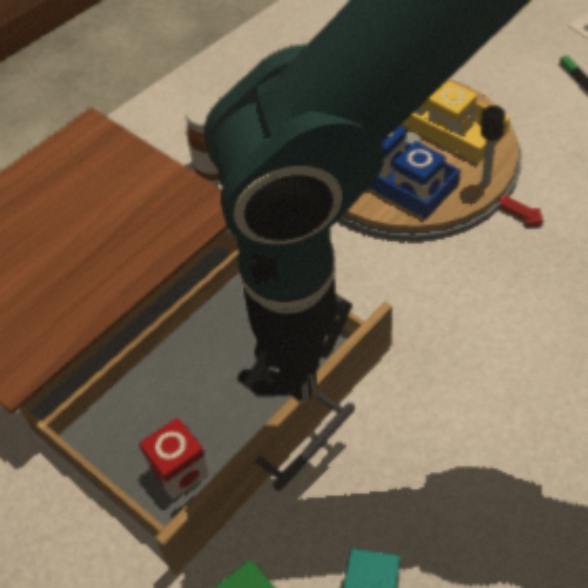

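The shut fingers hang above the gap between the panel and the handle, crop (290,390). Descending and pushing gently.

{"method": "apply_moves", "body": {
  "targets": [
    [0,[0,0,0.03],[0,0,0]],
    [0,[0,0,0.025],[0,0,0]],
    [0,[0,0,0.015],[0,0,0]],
    [0,[0,0,0],[0,0,0]],
    [0,[0,0,0],[0,0,0]]
  ]
}}

```text
clock: 47.45
ee_pos: [0.3676, 0.1957, 0.0817]
ee_rot: [-0.002, 3.141, -0.0]
wrist_force: [-0.4, 0.7, 0.5]
width: 0.0
grip_force: 0.0
```

{"method": "apply_moves", "body": {
  "targets": [
    [0,[-0.004,0,0],[0,0,0]],
    [0,[-0.004,0,0],[0,0,0]],
    [0,[-0.006,0,0],[0,0,0]],
    [0,[-0.01,0,0],[0,0,0]],
    [0,[-0.012,0,0],[0,0,0]]
  ]
}}

```text
clock: 47.95
ee_pos: [0.4039, 0.1968, 0.0815]
ee_rot: [-0.006, 3.142, 0.001]
wrist_force: [-2.7, 1.0, 0.9]
width: -0.001
grip_force: 1.1
```

{"method": "apply_moves", "body": {
  "targets": [
    [0,[-0.015,0,0],[0,0,0]],
    [0,[-0.015,0,0],[0,0,0]],
    [0,[-0.015,0,0],[0,0,0]],
    [0,[-0.015,0,0],[0,0,0]],
    [0,[-0.015,0,0],[0,0,0]]
  ]
}}

```text
clock: 48.45
ee_pos: [0.4793, 0.1971, 0.0811]
ee_rot: [0.005, -3.141, -0.001]
wrist_force: [-2.6, 1.5, 0.9]
width: -0.001
grip_force: 1.2
```

Contact is steady at about 2.7 N, so I'll keep pushing.

{"method": "apply_moves", "body": {
  "targets": [
    [0,[-0.015,0,0],[0,0,0]],
    [0,[-0.015,0,0],[0,0,0]],
    [0,[-0.015,0,0],[0,0,0]],
    [0,[-0.015,0,0],[0,0,0]],
    [0,[-0.01,0,0],[0,0,0]]
  ]
}}

```text
clock: 48.95
ee_pos: [0.5497, 0.1969, 0.081]
ee_rot: [0.004, -3.142, -0.001]
wrist_force: [-2.3, 0.4, 0.0]
width: -0.002
grip_force: 1.1
```

{"method": "apply_moves", "body": {
  "targets": [
    [0,[-0.005,0,0],[0,0,0]],
    [0,[-0.005,0,0],[0,0,0]],
    [0,[-0.003,0,0],[0,0,0]]
  ]
}}

```text
clock: 49.25
ee_pos: [0.5612, 0.1968, 0.081]
ee_rot: [0.005, -3.141, 0.0]
wrist_force: [-2.4, 0.2, 0.5]
width: -0.001
grip_force: 0.9
```

{"method": "apply_moves", "body": {
  "targets": [
    [0,[-0.003,0,0],[0,0,0]],
    [0,[-0.003,0,0],[0,0,0]],
    [0,[-0.003,0,0],[0,0,0]],
    [0,[0,0,0],[0,0,0]]
  ]
}}

```text
clock: 49.65
ee_pos: [0.5708, 0.1968, 0.0813]
ee_rot: [-0.004, 3.141, -0.0]
wrist_force: [-0.4, 0.0, -0.5]
width: -0.0
grip_force: 0.1
```

{"method": "apply_moves", "body": {
  "targets": [
    [0,[-0.003,0,0],[0,0,0]],
    [0,[-0.002,0,0],[0,0,0]],
    [0,[0,0,0],[0,0,0]]
  ]
}}

```text
clock: 49.95
ee_pos: [0.5757, 0.1969, 0.0813]
ee_rot: [-0.004, 3.141, 0.0]
wrist_force: [0.0, -0.6, -0.4]
width: -0.0
grip_force: 0.1
```

{"method": "apply_moves", "body": {
  "targets": [
    [0,[-0.003,0,0],[0,0,0]],
    [0,[-0.002,0,0],[0,0,0]]
  ]
}}

```text
clock: 50.15
ee_pos: [0.5801, 0.197, 0.0813]
ee_rot: [0.005, -3.141, 0.0]
wrist_force: [-6.6, 0.1, 3.0]
width: 0.0
grip_force: 3.7
```

{"method": "apply_moves", "body": {
  "targets": [
    [0,[-0.002,0,0],[0,0,0]],
    [0,[-0.002,0,0],[0,0,0]]
  ]
}}

```text
clock: 50.35
ee_pos: [0.5802, 0.1971, 0.0812]
ee_rot: [0.006, -3.134, 0.005]
wrist_force: [-17.3, -2.2, 13.9]
width: 0.0
grip_force: 8.6
```

Run:
```python
from plan import *
look("z3"); I=cv2.imread("pics/z3s.png"); cv2.imwrite("pics/z3c.png",cv2.resize(I[130:350,20:300],None,fx=2.5,fy=2.5))
```

```text
bay blue [314. 176.] 509 [ 601.2 -167.5] [100.2  48.3] 9.5 0.082
bay yellow [357. 172.] 336 [ 613.  -281.3] [47.5 48.8] 89.6 0.082
bay yellow [357. 197.] 360 [ 547.  -281.6] [47.4 49.3] 1.6 0.083
```

View pics/z3c.png

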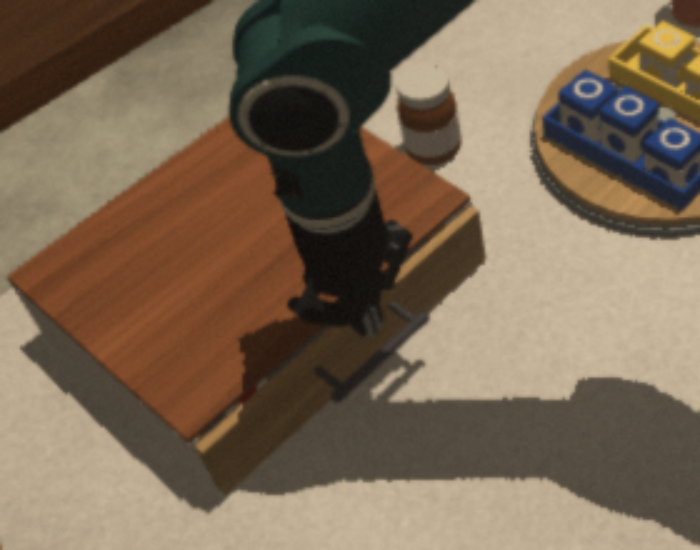

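{"method": "apply_moves", "body": {
  "targets": [
    [0,[0.005,0,0],[0,0,0]],
    [0,[0.015,0,0],[0,0,0]],
    [0,[0,0,-0.04],[0,0,0]],
    [0,[0,0,-0.04],[0,0,0]],
    [0,[0,0,-0.04],[0,0,0]]
  ]
}}

```text
clock: 50.95
ee_pos: [0.5647, 0.1968, 0.2027]
ee_rot: [-0.005, 3.141, 0.0]
wrist_force: [0.5, 0.5, -0.6]
width: 0.001
grip_force: 0.0
```

{"method": "apply_moves", "body": {
  "targets": [
    [0,[0.04,-0.03,-0.02],[0,0,0]],
    [0,[0.04,-0.03,-0.02],[0,0,0]],
    [0,[0.04,-0.03,-0.02],[0,0,0]],
    [0,[0.02,-0.04,0],[0,0,0]],
    [0,[0,0,0],[0,0,0]]
  ]
}}

```text
clock: 51.45
ee_pos: [0.432, 0.0662, 0.2569]
ee_rot: [0.011, 3.141, -0.011]
wrist_force: [0.1, -0.8, 0.2]
width: 0.0
grip_force: 0.0
```

Run:
```python
from plan import *
look("z4")
I=cv2.imread("pics/z4.png"); J=cv2.imread("pics/z4s.png")
a=cv2.resize(I[160:205,95:275],(780,195),interpolation=cv2.INTER_CUBIC); b=cv2.resize(J[190:330,30:230],(560,392))
c=np.zeros((590,780,3),np.uint8); c[:195]=a; c[197:589,:560]=b; cv2.imwrite("pics/z4c.png",c)
D=snapshot("top")[1]; P=cloud("top",D)
for y in(.05,.12,.28,.33):
    m=(abs(P[...,1]-y)<.004)&(P[...,0]>.5)&(P[...,0]<.65)&(P[...,2]>.03); q=P[m]; q=q[np.argsort(q[:,0])]; print(y,np.round(q[:24:2,[0,2]],3).tolist())
print(readout.state()["ee_pos"])
```

```text
bay blue [314. 176.] 499 [ 601.2 -167.6] [99.1 48.5] 8.0 0.082
bay blue [312. 210.] 243 [ 509.9 -165.9] [47.1 43.7] 0.9 0.082
bay yellow [357. 172.] 336 [ 613.  -281.3] [47.5 48.7] 89.6 0.082
bay yellow [357. 197.] 359 [ 547.  -281.5] [47.4 49.5] 1.5 0.082
knob 117 [ 0.45  -0.229  0.147]
0.05 [[0.595, 0.067], [0.595, 0.043], [0.596, 0.031], [0.596, 0.074], [0.596, 0.064], [0.596, 0.085], [0.596, 0.083], [0.597, 0.059], [0.599, 0.083], [0.601, 0.077], [0.602, 0.081], [0.605, 0.082]]
0.12 [[0.593, 0.047], [0.593, 0.044], [0.593, 0.066], [0.594, 0.076], [0.594, 0.076], [0.594, 0.032], [0.594, 0.053], [0.595, 0.061], [0.595, 0.081], [0.597, 0.085], [0.598, 0.082], [0.601, 0.08]]
0.28 [[0.586, 0.069], [0.587, 0.068], [0.587, 0.077], [0.589, 0.079], [0.591, 0.084], [0.592, 0.079], [0.594, 0.081], [0.595, 0.077], [0.597, 0.079], [0.6, 0.092], [0.6, 0.091], [0.601, 0.095]]
0.33 [[0.584, 0.063], [0.585, 0.038], [0.585, 0.06], [0.585, 0.071], [0.585, 0.08], [0.585, 0.047], [0.585, 0.058], [0.587, 0.082], [0.588, 0.08], [0.59, 0.081], [0.592, 0.084], [0.595, 0.083]]
[0.43413381 0.07282147 0.25753347]
```

View pics/z4c.png

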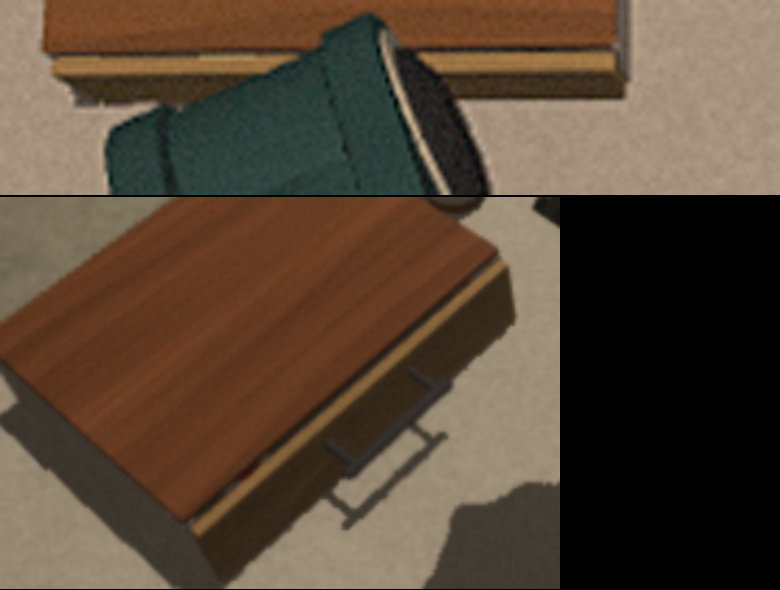

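{"method": "apply_moves", "body": {
  "targets": [
    [0,[0,-0.045,0],[0,0,0]],
    [0,[0,-0.045,0],[0,0,0]],
    [0,[0,-0.045,0],[0,0,0]],
    [0,[0,-0.03,0],[0,0,0]],
    [0,[0,0,0],[0,0,0]]
  ]
}}

```text
clock: 52.1
ee_pos: [0.4348, -0.0948, 0.2567]
ee_rot: [0.002, 3.141, 0.001]
wrist_force: [0.2, 0.1, -0.8]
width: -0.001
grip_force: 0.0
```

Run:
```python
from plan import *
I,D=snapshot("top"); J,DJ=snapshot("side")
a=cv2.resize(I[160:195,100:245],(780,190),interpolation=cv2.INTER_CUBIC); b=cv2.resize(J[250:330,80:180],(500,400),interpolation=cv2.INTER_CUBIC)
c=np.zeros((592,780,3),np.uint8); c[:190]=a; c[192:592,:500]=b; cv2.imwrite("pics/z5c.png",c)
P=cloud("top",D)
for y in(.05,.12,.2,.28,.29,.30,.31,.33):
    m=(abs(P[...,1]-y)<.003)&(P[...,0]>.5)&(P[...,0]<.66)&(P[...,2]>.02); q=P[m]
    f=q[(q[:,2]>.045)&(q[:,2]<.078)&(q[:,0]<.6)][:,0]; g=q[q[:,2]>.091][:,0]; print(y,np.median(f).round(4),g.min().round(4))
H=cv2.cvtColor(J,cv2.COLOR_BGR2HSV); m=((H[...,0]<6)|(H[...,0]>174))&(H[...,1]>150); m[:250]=0; m[330:]=0; m[:,200:]=0
v,u=np.nonzero(m); print(len(u)); 
if len(u): print(np.round(atd("side",np.c_[u,v],DJ)[:8],3))
```

```text
0.05 0.5957 0.6098
0.12 0.5937 0.6051
0.2 0.558 0.6008
0.28 0.5865 0.5991
0.29 0.5862 0.5989
0.3 0.586 0.5978
0.31 0.5855 0.598
0.33 0.5845 0.5982
3
[[0.636 0.302 0.033]
 [0.638 0.305 0.03 ]
 [0.641 0.307 0.025]]
```

View pics/z5c.png

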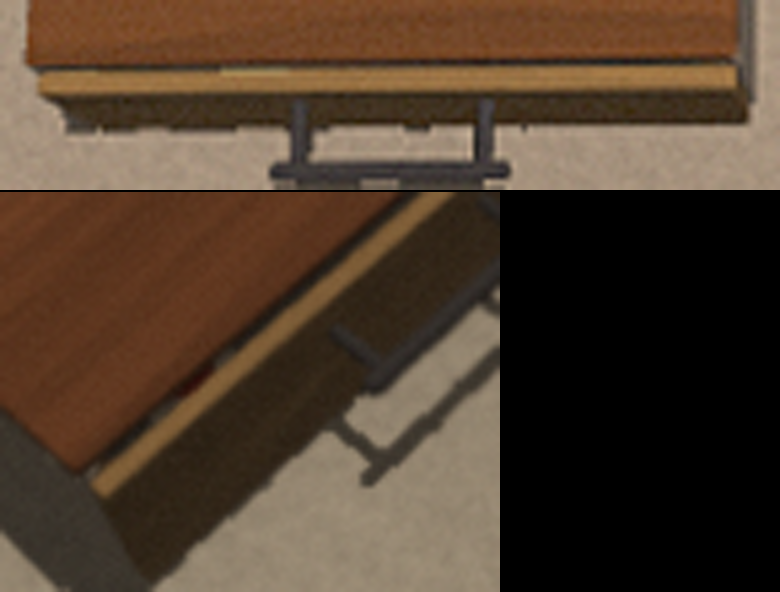

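The panel sits one panel thickness (12–13 mm) in front of the cabinet all along, so the drawer is shut. The red dot seen through the gap lies on the red tin's front face, about 35 mm behind the panel, so the tin is standing where it was. The disc is at the middle with all tins in their bays and the arm is clear, so I'm handing in.

```bash
python3 -c "
from cell import env
print(env.job_done())"
```

```text
the job is handed in; nothing more can be done
None
```

The job is handed in at about 52 s of the allowed 210 s. By my measurements all three blue and both yellow tins are in their bays, the carousel is back at its middle detent, and the drawer is shut with the red tin in it. The hand-in call gave no verdict.

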